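Pull the air-intake flap shut with the hook pole

ROBOT

A 7-joint arm with a two-finger parallel gripper is mounted at the origin on the work surface. World frame = base frame: x ahead of the robot, y to its left, z up, the work surface at z = 0. Lengths are in m, angles in rad, forces in N, time in s.
With the tool pointing down it reaches from about 0.425 to 0.95 m from the base axis. Payload 16.7 kg.
Tool frame: the origin (TCP) lies on the centre line of the jaws, within the pads' length; the fingertips stand 19 mm ahead of it and the grasp point (between the pads) is the TCP (tips_ahead is the x of the fingertips in the tool frame, in m); x points along the fingers, y is the direction in which the jaws open and shut, and the axes are right-handed (so a half turn about x gives the same grasp; the last joint's range is limited). The gripper opens to 94 mm and grips with 3 to 60 N. Pads are 16 mm wide; open, the fingers measure 119 mm over their backs; the gripper's body (75 mm by 177 mm) begins 78 mm behind the grasp point.
Start: joints at [-1.313, 0.426, 0.074, 1.606, -0.034, 1.111, -0.067], TCP at [0.267, 0.62, 0.224] pointing down, gripper open.
Joint ranges: [-2.85, 2.85], [-0.5, 2.14], [-1.23, 1.37], [0.21, 2.46], [-1.02, 4.16], [0.16, 2.05], [-2.73, 2.73]. Speed limits (rad/s): [1.89, 1.89, 2.39, 2.39, 3.01, 3.01, 3.01].

INTERFACE

Orientations are given as a 3x3 rotation matrix whose columns are the frame's x, y, z axes.
In Python, from cell import state, get_image, get_calibration, close_job, tips_ahead gives the robot as it stands.
- The arm moves only by the tool play_rows, never from a script. Its argument "plan" is a list of rows, each a list of 3 entries, a list of its own where there are three numbers: the turn, a rotation vector about the tool's x, y, z in degrees, then the shift along the tool's x, y, z in cm, then the gripper command: -1 is shut, 1 is fully open, values between are in proportion. A call has 1 to 5 rows; each row is the pose to reach, as a shift and turn from the pose commanded when the call began, along the tool's axes at that moment; what a row does not reach only later rows make up. A row lasts 1/10 s, in which the tool goes at most 50 mm and 8.59 degrees, less where a joint would pass 70% of its speed; a pose out of reach is approached as far as the arm can. A call with a gripper value outside its range is refused whole. The fingers move at their own pace and stop on an object; "grip_force" is the grip in N (left out, the last holds). Time passes only in rows, so rows that repeat a pose let the fingers close. It gives the time, the measured TCP pose, the force and the opening at its end, in the units of the state.
- state(): the state, without advancing time (a new reading comes with each control period).
- get_image(name): name is "scene" or "top" or "wrist"; returns (picture, depth): 420x560x3 uint8, red, green, blue; 420x560 float32, m along the optical axis (not along the pixel's ray), 0 where there is no reading.
- get_calibration(name): a dict with "fx", "fy", "cx", "cy" (pixels), "D" ([k1, k2, p1, p2, k3] as OpenCV has them; the pictures are not rectified), "pose" (4x4, takes a point from camera to world coordinates). Camera axes: x right, y down, z forward; pixel columns grow to the right and rows downward; lengths in m; the calibration is good to about 2 mm. A picture is of the moment at which its call begins: read the wrist's pose just before it. get_calibration takes no time and is no camera call; for the wrist camera it gives the pose at the moment of the call.
- close_job(): hands the job in, once; it reports no verdict.
The state is a dict: "clock": time; "joint_pos": joint angles; "qvel": joint speeds; "joint_torque": joint torques, N m; "position": TCP position; "tcp_rot": TCP orientation; "wrist_force": force on the tool from outside, world axes, zero at the start; "ft_torque": the same for the moment, N m; "gripper_width": finger opening in m.
Only numpy, scipy, OpenCV 4.12 (cv2) and the standard library are available. Lean on these libraries where they do the work, as an engineer would, in place of code of your own. Each camera call takes 0.05 s, during which the arm holds its last target.

TASK

The bottom-hinged flap of the air intake is leaning open. Hook the pole's bent end into the ring eye on the flap and pull gently, only with the pole, until the flap goes past its spring catch and stays shut by itself; the catch sits a little differently every time, so go by feel and do not wrench the ring. Then unhook the pole, set it back down flat on the rubbery pad (do not drop it) and leave the other things alone.

Things in the scene. Friction and masses are not known exactly. Their poses are not given: they have to be found in the camera images.
- pole_grip (a point): grip point of the hook pole (0.24 kg), at its centre of mass, half-way up the handle. x runs along the pole to the hook end, z up. Pale wood handle 24 mm wide (y), 28 mm high, from 175 mm behind this point to 70 mm ahead. Then a 7 mm steel rod at mid-height to 180 mm ahead, where it bends square towards -y into a straight level prong, 7 mm thick. Lies flat on the pad
- prong_mid (a point): point on the prong's axis, at (180, -24, 0) mm in the axes of pole_grip (same axes)
- prong_tip (a point): tip of the prong, at (180, -47.5, 0) mm in the axes of pole_grip (same axes)
- prong_root (a point): root of the prong, at (180, -4, 0) mm in the axes of pole_grip (same axes)
- eye (a point): centre of the steel ring eye on the robot's side of the flap near its top; 17 mm hole, 5 mm wire. Hole axis = this point's y, level, parallel to the hinge: the prong enters sideways towards -y and can turn in the ring. Axes of the flap: z from hinge to top edge, x square to the sheet, away from the robot. Ring centre: 138 mm from the hinge along z, x = -30 mm. It bears 16 N, harder pulls tear it
- hinge (a point): middle of the fixed hinge line, 122 mm above the work surface; y along the hinge, x from the robot's side through the opening, z up. White uprights (20 mm wide, 30 deep) centred 100 mm to either side carry a head bar, underside 320 mm above the work surface. The flap is a grey sheet, 170 mm wide, 5 thick, top edge 169 mm from the hinge
- vent: the fixed intake; origin on the work surface straight below the hinge, axes as the hinge. Duct box 240 mm wide, 113 mm high, from 60 mm before to 160 mm behind the hinge, with the uprights and head bar on it (340 mm high). Under the middle of the head bar hangs the catch, 26 mm wide, down to 287 mm above the work surface, on a slotted rail; set up to 30 mm before or behind the hinge
- flap (a joint): flap angle, rad: 0 upright, positive leaning open, away from the robot. A spring holds it open: 2 to 4 N of pull at the eye, rising to 8 to 12 N as it passes the catch's sprung roller, then a drop to near nothing as the roller snaps in behind, then a firm stop. The catch is set anew each time: the stop comes anywhere from -0.15 to 0.17 rad. Let go before the snap, the flap falls open to over 0.3 rad
- pad: flat black rubbery grip pad, fixed, 260 mm (its x) by 160 mm (its y), 4 mm thick; origin at the middle of its underside. It lies to the left or the right of the duct box
- organizer_center (a point): bystander: middle of the round lidded organizer, 136 mm across, 55 mm high
- jar_center (a point): bystander: middle of the glass jar of nails, 64 mm across, 80 mm high, in front of the duct box
- level_center (a point): bystander: middle of the aluminium torpedo level, 230 mm long, 45 mm high
- pliers_center (a point): bystander: middle of the steel locking pliers, 200 mm long, 20 mm high

How it is judged:
By the outcome, as a careful person would: the job done as asked, in the order asked, and still so for the second after the job is handed in, with the robot touching nothing.
It also fails if it takes over 72 s, if anything falls off the work surface, if the arm or the gripper's body presses on something with over 40 N, if the wrist force passes 120 N, or if a joint passes its speed limit or range.

## Working session

There is one attempt and no reset: what is moved stays moved. The work goes in short steps, Python scripts to look and compute and a tool call to move; the robot and the scene stay as the last step left them, time stands still between calls to the robot, and variables do not carry over. Pictures are saved under pics/ and viewed, and the job is handed in when it is done.

Besides the shell and the picture viewer there is one more tool, called after "Request:" by a JSON object that holds its "method" and its "body", one argument or row to a line. play_rows: Moves the arm, as the interface text tells. Its arguments: {"type":"object","properties":{"plan":{"type":"array","items":{"type":"array"}},"grip_force":{"type":"number"}},"required":["plan"]}

```bash
ls; mkdir -p pics
python3 - <<'E'
from cell import *
import cv2,json,numpy as np
s=state();print(s)
for n in ["scene","top","wrist"]:
    c=get_calibration(n);p,d=get_image(n)
    cv2.imwrite(f"pics/{n}0.png",p[:,:,::-1]);np.savez(f"pics/{n}0.npz",p=p,d=d,pose=c["pose"])
    print(n,c)
E
```

```text
pics
{'clock': 0.0, 'joint_pos': array([-1.31351424,  0.42674004,  0.07382455,  1.60658711, -0.03410497,
        1.11082022, -0.06712081]), 'qvel': array([-0.00118279,  0.00089804,  0.00079248,  0.00056358,  0.0006419 ,
        0.00083182,  0.00081387]), 'joint_torque': array([-5.95492747e-05, -9.35830021e+01,  3.66631798e+00, -4.54197407e+01,
       -4.88640473e-02,  2.03477038e-02,  8.91743980e-05]), 'position': array([0.26691406, 0.61953485, 0.22377824]), 'tcp_rot': array([[-4.37539408e-04,  3.95683412e-01,  9.18386872e-01],
       [-1.22008205e-03,  9.18386065e-01, -3.95683646e-01],
       [-9.99999160e-01, -1.29363453e-03,  8.09361340e-05]]), 'wrist_force': array([-0.31902215, -0.11914667, -0.02000455]), 'ft_torque': array([ 0.01792898,  0.00143868, -0.01708154]), 'gripper_width': 0.09413805338683826}
scene {'fx': 497.5917824962458, 'fy': 497.5917824962458, 'cx': 278.10861829883856, 'cy': 211.69184986766516, 'D': array([0.04823446, 0.        , 0.        , 0.        , 0.        ]), 'pose': array([[ 0.77811178,  0.51698687, -0.3567445 ,  1.09270855],
       [ 0.62807013, -0.632814
[... 336 characters left out ...]
]), 'pose': array([[ 0.01026838, -0.98391061,  0.1783661 ,  0.33481256],
       [-0.9997448 , -0.01369111, -0.01796903,  0.01708709],
       [ 0.02012194, -0.17813607, -0.98380011,  1.50791585],
       [ 0.        ,  0.        ,  0.        ,  1.        ]])}
wrist {'fx': 358.59320957790385, 'fy': 358.59320957790385, 'cx': 278.6981302398615, 'cy': 211.10350568566588, 'D': array([-0.07125696,  0.        ,  0.        ,  0.        ,  0.        ]), 'pose': array([[ 0.39534424,  0.89495055,  0.20680051,  0.20633353],
       [ 0.91853066, -0.3846813 , -0.09122347,  0.6465456 ],
       [-0.00208821,  0.22601729, -0.97412105,  0.38385441],
       [ 0.        ,  0.        ,  0.        ,  1.        ]])}
```

View pics/scene0.png

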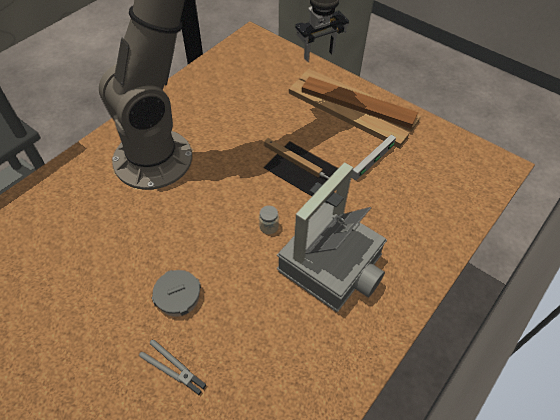

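View pics/top0.png

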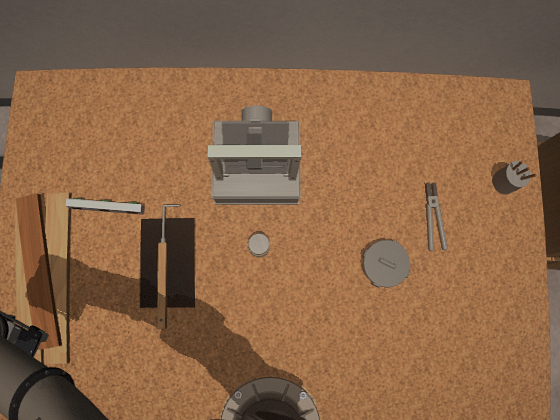

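View pics/wrist0.png

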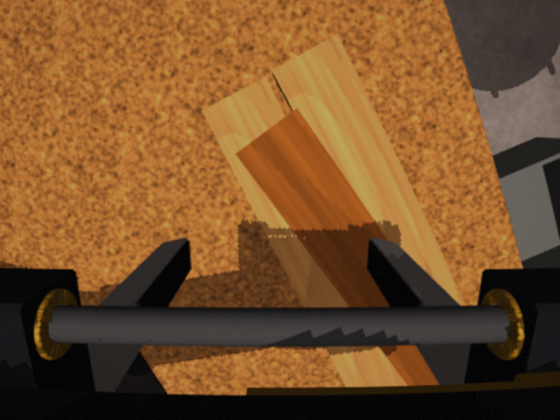

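The scene view shows the vent, with the flap leaning open at about (350,225), and the pole on the pad at about (300,165). In the top view the handle runs from (161,328) to (163,240). The prong runs from (164,206) to (180,206), pointing right, which is −y. Next I'll enlarge these areas and measure.

```bash
cat > h.py <<'E'
import numpy as np,cv2
from cell import *
def load(n):
    z=np.load(f"pics/{n}.npz");return z["p"],z["d"],z["pose"]
def K(c):return np.array([[c["fx"],0,c["cx"]],[0,c["fy"],c["cy"]],[0,0,1]])
def rays(cam,uv,pose=None):
    c=get_calibration(cam);pose=c["pose"] if pose is None else pose
    u=cv2.undistortPoints(np.array(uv,float).reshape(-1,1,2),K(c),c["D"]).reshape(-1,2)
    d=np.c_[u,np.ones(len(u))]
    return pose[:3,3],d@pose[:3,:3].T   # scaled so depth*d
def onplane(cam,uv,z,pose=None):
    o,d=rays(cam,uv,pose);return o+d*((z-o[2])/d[:,2])[:,None]
def bydepth(cam,uv,dep,pose=None):
    o,d=rays(cam,uv,pose);return o+d*np.asarray(dep)[:,None]
def cloud(cam,n):
    p,d,pose=load(n);v,u=np.mgrid[:420,:560]
    P=bydepth(cam,np.c_[u.ravel(),v.ravel()],d.ravel(),pose).reshape(420,560,3);P[d==0]=np.nan
    return p,P
def crop(n,x0,y0,x1,y1,out,s=5):
    p=load(n)[0][y0:y1,x0:x1,::-1]
    cv2.imwrite(f"pics/{out}.png",cv2.resize(p,None,fx=s,fy=s,interpolation=cv2.INTER_CUBIC))
def snap(cam,n):
    c=get_calibration(cam);p,d=get_image(cam);np.savez(f"pics/{n}.npz",p=p,d=d,pose=c["pose"]);cv2.imwrite(f"pics/{n}.png",p[:,:,::-1])
E
python3 - <<'E'
from h import *
crop("top0",130,90,310,220,"c1",4.4);crop("scene0",250,130,400,310,"c2",4);crop("top0",130,195,210,335,"c3",4)
p,P=cloud("top","top0")
for uv in [(164,206),(172,206),(180,206),(163,222),(163,240),(162,260),(161,300),(161,320),(150,250),(185,250),(256,145),(220,152),(290,152),(256,160),(256,198),(220,190)]:
    print(uv,P[uv[1],uv[0]].round(4))
E
```

```text
(164, 206) [0.6263 0.3178 0.013 ]
(172, 206) [0.6271 0.2946 0.0106]
(180, 206) [ 0.6297  0.2728 -0.001 ]
(163, 222) [0.5783 0.3179 0.016 ]
(163, 240) [0.5247 0.3141 0.0224]
(162, 260) [0.466  0.3126 0.032 ]
(161, 300) [nan nan nan]
(161, 320) [0.2968 0.3094 0.0303]
(150, 250) [0.4972 0.3553 0.0024]
(185, 250) [0.4987 0.2518 0.0053]
(256, 145) [0.7108 0.0437 0.3399]
(220, 152) [0.6922 0.1272 0.3413]
(290, 152) [ 0.6953 -0.036   0.3391]
(256, 160) [0.6791 0.0434 0.3236]
(256, 198) [0.6349 0.0463 0.1018]
(220, 190) [0.6534 0.1452 0.1136]
```

View pics/c1.png

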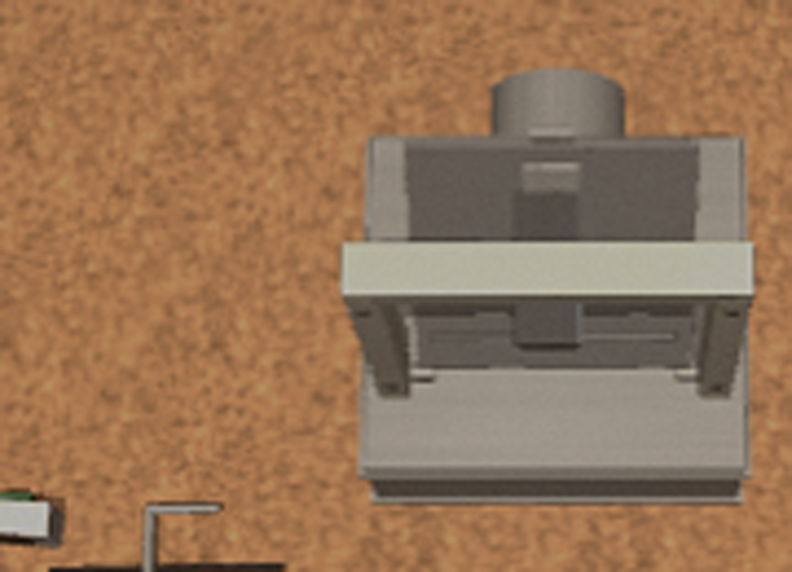

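View pics/c2.png

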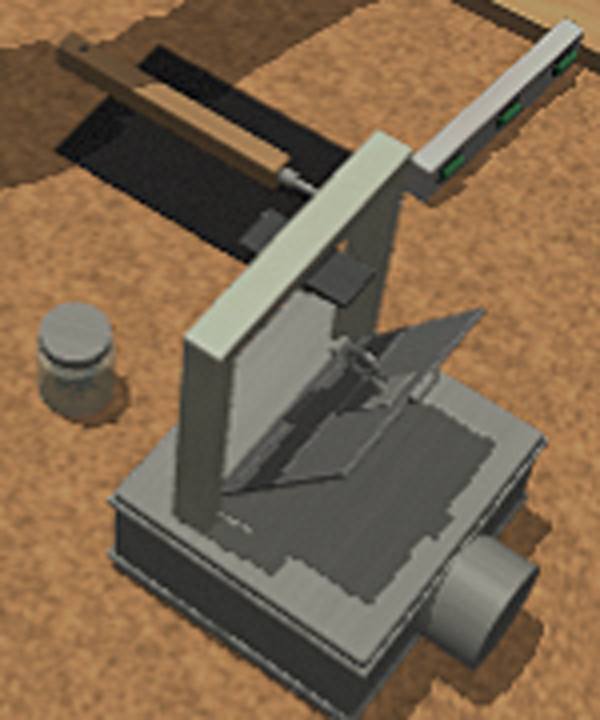

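View pics/c3.png

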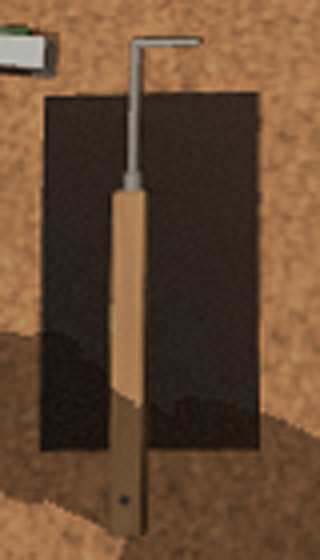

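Run:
```python
from h import *
p,P=cloud("top","top0")
m=(np.abs(P[...,2]-.34)<.008)&(P[...,0]>.6)&(P[...,0]<.8)
# bar color
v,u=np.nonzero(m);uv=np.c_[u,v].astype(float)
hsv=cv2.cvtColor(p,cv2.COLOR_RGB2HSV)
Q=onplane("top",uv,.340)[:,:2]
r=cv2.minAreaRect((Q*1000).astype(np.float32));print("bar",r,len(Q),cv2.boxPoints(r).round(1).tolist())
ps,S=cloud("scene","scene0")
m=(np.abs(S[...,2]-.34)<.008)&(S[...,0]>.6)&(S[...,0]<.8)
v,u=np.nonzero(m);Q=onplane("scene",np.c_[u,v].astype(float),.340)[:,:2]
r=cv2.minAreaRect((Q*1000).astype(np.float32));print("barS",r,len(Q),cv2.boxPoints(r).round(1).tolist())
# front-edge of box z=.113 top
def corner(c,scale,off,uv):return [off[0]+uv[0]/scale,off[1]+uv[1]/scale]
pts=[corner(0,4.4,(130,90),q) for q in [(360,472),(750,472),(368,138),(745,138)]]
print(onplane("top",pts,.113).round(4))
pts=[corner(0,4,(250,130),q) for q in [(112,500),(350,668),(545,438)]]
print("scene corners",onplane("scene",pts,.113).round(4))
# flap points in scene
for q in [(485,312),(345,475),(225,492),(415,350),(440,330),(300,460),(340,350),(365,355),(380,375),(375,395)]:
    a=corner(0,4,(250,130),q);a=[int(round(t)) for t in a];print(q,a,S[a[1],a[0]].round(4))
crop("scene0",325,170,385,260,"c4",9 if 0 else 6.6)
```

```text
bar ((693.4290771484375, 48.500213623046875), (216.30479431152344, 47.87322998046875), 87.42540740966797) 1207 [[664.7000122070312, -58.5], [712.5, -60.599998474121094], [722.2000122070312, 155.5], [674.4000244140625, 157.60000610351562]]
barS ((698.2696533203125, 44.91371154785156), (32.856788635253906, 224.4210968017578), 0.791114091873169) 840 [[680.2999877929688, 156.89999389648438], [683.4000244140625, -67.5], [716.2000122070312, -67.0999984741211], [713.0999755859375, 157.3000030517578]]
[[ 0.6329  0.167   0.113 ]
 [ 0.6363 -0.0755  0.113 ]
 [ 0.8524  0.1699  0.113 ]
 [ 0.8561 -0.0723  0.113 ]]
scene corners [[ 0.643  -0.0791  0.113 ]
 [ 0.8527 -0.0792  0.113 ]
 [ 0.8578  0.1646  0.113 ]]
(485, 312) [371, 208] [ 0.7301  0.3143 -0.0016]
(345, 475) [336, 249] [0.7611 0.0448 0.111 ]
(225, 492) [306, 253] [ 0.7101 -0.0359  0.1395]
(415, 350) [354, 218] [0.7729 0.0937 0.227 ]
(440, 330) [360, 212] [0.7764 0.1167 0.2337]
(300, 460) [325, 245] [ 0.7543 -0.0138  0.2009]
(340, 350) [335, 218] [0.705  0.114  0.1416]
(365, 355) [341, 219] [0.7571 0.0471 0.2602]
(380, 375) [345, 224] [0.762  0.068  0.2166]
(375, 395) [344, 229] [0.7735 0.0433 0.2316]
```

View pics/c4.png

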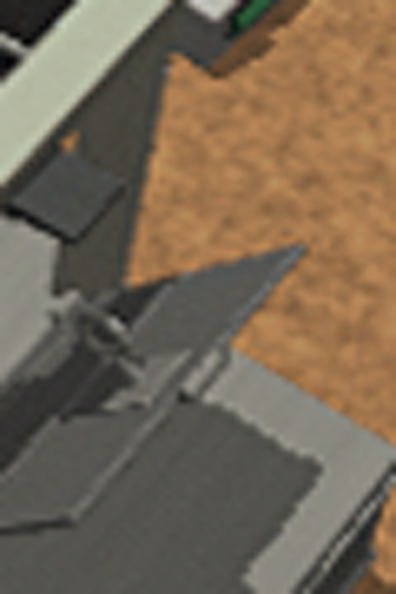

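Run:
```python
from h import *
c=lambda q:[130+q[0]/4-.4,195+q[1]/4-.4]
print("root,tip z.018",onplane("top",[c((137,43)),c((202,42)),c((135,110)),c((131,180))],.018).round(4))
print("handle top front L/R, rear L/R",onplane("top",[c((113,190)),c((146,190)),c((108,530)),c((144,535))],.032).round(4))
print("pad corners",onplane("top",[c((43,96)),c((258,92)),c((41,450)),c((260,449))],.004).round(4))
# scene check
s=lambda q:[250+q[0]/4-.4,130+q[1]/4-.4]
print("scene handle top front corners, rear",onplane("scene",[s((292,160)),s((275,178)),s((72,36)),s((60,48))],.032).round(4))
print("level end,jar",onplane("top",[[142,208],[140,212],[68,200]],.045).round(4),onplane("top",[[258,243]],.08).round(4))
# flap plane fit in scene
p,S=cloud("scene","scene0")
H=np.array([.696,.0455]);R=S[...,:2]-H
m=(S[...,2]>.17)&(S[...,2]<.25)&(R[...,0]>.03)&(R[...,0]<.13)&(abs(R[...,1])<.08)
Q=S[m];print(len(Q));A=np.c_[Q[:,0]-H[0]-.0+0.014*(Q[:,1]-H[1]),Q[:,2]-.122]
ang=np.arctan2(A[:,0],A[:,1]);print(np.percentile(ang,[5,25,50,75,95]))
m=(S[...,2]>.24)&(S[...,2]<.285)&(R[...,0]>.02)&(R[...,0]<.09)&(abs(R[...,1])<.03)
v,u=np.nonzero(m);
for a in zip(u,v,S[m].round(4).tolist()):print(a)
```

```text
root,tip z.018 [[0.6273 0.3174 0.018 ]
 [0.6286 0.2694 0.018 ]
 [0.5777 0.3164 0.018 ]
 [0.5264 0.317  0.018 ]]
handle top front L/R, rear L/R [[0.5171 0.3269 0.032 ]
 [0.5176 0.303  0.032 ]
 [0.2767 0.3209 0.032 ]
 [0.2739 0.2953 0.032 ]]
pad corners [[0.5894 0.3885 0.004 ]
 [0.5946 0.2288 0.004 ]
 [0.3313 0.3776 0.004 ]
 [0.3358 0.2188 0.004 ]]
scene handle top front corners, rear [[0.5188 0.323  0.032 ]
 [0.5193 0.2973 0.032 ]
 [0.2768 0.315  0.032 ]
 [0.2779 0.2967 0.032 ]]
level end,jar [[0.6134 0.3753 0.045 ]
 [0.6016 0.3804 0.045 ]
 [0.6344 0.5992 0.045 ]] [[0.513  0.0391 0.08  ]]
659
[0.58162759 0.60655867 0.61679916 0.62487422 0.63358825]
(np.int64(337), np.int64(217), [0.7436, 0.0485, 0.2557])
(np.int64(338), np.int64(217), [0.7465, 0.0485, 0.2584])
(np.int64(339), np.int64(217), [0.7499, 0.0476, 0.2626])
(np.int64(340), np.int64(217), [0.7521, 0.049, 0.2631])
(np.int64(341), np.int64(217), [0.7545, 0.05, 0.2642])
(np.int64(337), np.int64(218), [0.7446, 0.0475, 0.253])
(np.int64(338), np.int64(218), [0.7478, 0.047, 0.2566])
(np.int64(339), np.int64(218), [0.751, 0.0465, 0.2
[... 2647 characters left out ...]
0.0449, 0.2417])
(np.int64(348), np.int64(228), [0.7845, 0.0429, 0.2476])
(np.int64(346), np.int64(229), [0.7808, 0.0398, 0.2428])
(np.int64(347), np.int64(229), [0.7839, 0.0392, 0.2466])
(np.int64(345), np.int64(230), [0.7808, 0.0349, 0.2437])
(np.int64(346), np.int64(230), [0.7838, 0.0346, 0.2469])
(np.int64(346), np.int64(231), [0.7857, 0.0317, 0.2474])
(np.int64(344), np.int64(232), [0.7814, 0.0301, 0.2402])
(np.int64(345), np.int64(232), [0.7844, 0.0295, 0.2438])
(np.int64(343), np.int64(233), [0.7813, 0.0254, 0.2407])
(np.int64(344), np.int64(233), [0.7839, 0.0258, 0.2429])
(np.int64(343), np.int64(234), [0.7838, 0.0213, 0.2432])
(np.int64(341), np.int64(235), [0.7808, 0.0165, 0.2411])
```

```bash
cat >> h.py <<'E'
from scipy.spatial.transform import Rotation as Ro
def Rt(yaw,t):
    t=np.radians(t);x=np.array([np.sin(t),0,-np.cos(t)]);z=np.array([np.cos(t),0,np.sin(t)])
    return Ro.from_euler('z',yaw).as_matrix()@np.c_[x,np.cross(z,x),z]
def go(pos,R):
    s=state();M=s["tcp_rot"]
    print("rot",np.degrees(Ro.from_matrix(M.T@R).as_rotvec()).round(2),"shift cm",((M.T@(np.array(pos)-s["position"]))*100).round(2),"clock",s["clock"],"F",s["wrist_force"].round(1))
E
python3 - <<'E'
from h import *
go([.448,.311,.20],Rt(.025,35))
E
```

```text
rot [-23.95 -34.46   7.61] shift cm [  2.42 -21.18  28.84] clock 0.15 F [-0.  -0.5 -0.3]
```

Request:
{"method": "play_rows", "body": {
  "plan": [
    [[-24,-34.5,7.6],[2.4,-21.2,28.8],1],
    [[-24,-34.5,7.6],[2.4,-21.2,28.8],1],
    [[-24,-34.5,7.6],[2.4,-21.2,28.8],1],
    [[-24,-34.5,7.6],[2.4,-21.2,28.8],1],
    [[-24,-34.5,7.6],[2.4,-21.2,28.8],1]
  ]
}}

```text
clock: 0.65
position: [0.3919, 0.4061, 0.208]
tcp_rot: [[0.571, -0.025, 0.821], [0.015, 1.0, 0.019], [-0.821, 0.002, 0.571]]
wrist_force: [2.3, -0.9, -0.1]
gripper_width: 0.0939
```

Run:
```python
from h import *
print(state()["joint_pos"].round(2),state()["position"].round(3))
go([.448,.311,.20],Rt(.025,35));go([.448,.311,.08],Rt(.025,35))
```

```text
[-1.47  0.15  0.22  2.19  0.83  0.77 -0.26] [0.392 0.406 0.208]
rot [-0.07 -0.16 -0.06] shift cm [ 3.72 -9.65  3.97] clock 0.65 F [ 2.3 -0.9 -0.1]
rot [-0.07 -0.16 -0.06] shift cm [13.57 -9.67 -2.89] clock 0.65 F [ 2.3 -0.9 -0.1]
```

Request:
{"method": "play_rows", "body": {
  "plan": [
    [[0,0,0],[3.7,-9.7,4.0],1],
    [[0,0,0],[3.7,-9.7,4.0],1],
    [[0,0,0],[3.7,-9.7,4.0],1],
    [[0,0,0],[11.9,-9.7,-1.7],1],
    [[0,0,0],[11.9,-9.7,-1.7],1]
  ]
}}

```text
clock: 1.15
position: [0.4482, 0.3125, 0.1078]
tcp_rot: [[0.57, -0.018, 0.821], [0.016, 1.0, 0.011], [-0.821, 0.007, 0.57]]
wrist_force: [1.2, 1.3, 0.0]
gripper_width: 0.0939
```

Run:
```python
from h import *
print(state()["joint_pos"].round(2),state()["position"].round(3))
snap("wrist","w1");snap("top","t1")
go([.448,.311,.20],Rt(.025,35));go([.448,.311,.027],Rt(.025,35))
```

```text
[-1.36  0.28  0.35  2.37  1.21  0.44 -0.55] [0.448 0.313 0.108]
rot [-0.12 -0.37  0.44] shift cm [-7.85  0.03  5.57] clock 1.25 F [-0.3 -0.4  1. ]
rot [-0.12 -0.37  0.44] shift cm [ 6.38  0.12 -4.27] clock 1.25 F [-0.3 -0.4  1. ]
```

View pics/w1.png

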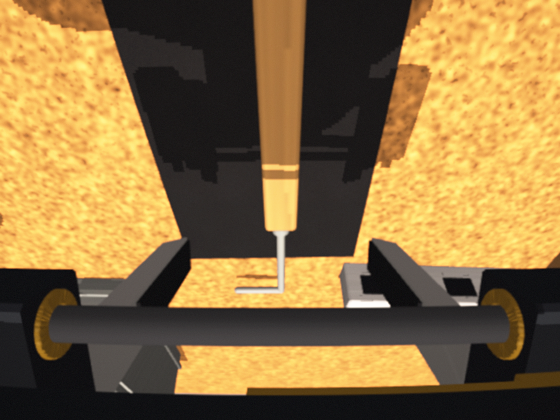

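Run:
```python
from h import *
p,d,pose=load("w1")
g=lambda uv,z:onplane("wrist",uv,z,pose).round(4)
print("root,tip",g([[281,290],[236,290.5]],.018),"handle front L/R",g([[265.5,230],[297,230]],.032),"top mid",g([[280.5,3],[254,3],[306,3]],.032))
go([.448,.313,.06],Rt(.025,35))
```

```text
root,tip [[0.6246 0.3197 0.018 ]
 [0.6261 0.274  0.018 ]] handle front L/R [[0.5113 0.3053 0.032 ]
 [0.511  0.3289 0.032 ]] top mid [[0.3546 0.3131 0.032 ]
 [0.3548 0.3015 0.032 ]
 [0.3544 0.3243 0.032 ]]
rot [-0.12 -0.37  0.44] shift cm [ 3.67  0.3  -2.39] clock 1.25 F [-0.3 -0.4  1. ]
```

Request:
{"method": "play_rows", "body": {
  "plan": [
    [[0,0,0.4],[3.5,0.5,-2.5],1],
    [[0,0,0.4],[3.5,0.5,-2.5],1],
    [[0,0,0.4],[3.5,0.5,-2.5],1]
  ]
}}

```text
clock: 1.55
position: [0.4479, 0.3177, 0.0657]
tcp_rot: [[0.571, -0.025, 0.82], [0.019, 1.0, 0.017], [-0.82, 0.006, 0.572]]
wrist_force: [0.1, -0.1, -0.3]
gripper_width: 0.094
```

Run:
```python
from h import *
print(state()["joint_pos"].round(2),state()["position"].round(4))
go([.446,.315,.027],Rt(.026,35))
```

```text
[-1.37  0.39  0.37  2.39  1.44  0.37 -0.83] [0.4479 0.3177 0.0657]
rot [-0.27 -0.13 -0.24] shift cm [ 3.07 -0.28 -2.37] clock 1.55 F [ 0.1 -0.1 -0.3]
```

Request:
{"method": "play_rows", "body": {
  "plan": [
    [[0,0,0],[1.6,-0.3,-1.2],1],
    [[0,0,0],[3.0,-0.3,-2.3],1],
    [[0,0,0],[3.0,-0.3,-2.3],1],
    [[0,0,0],[3.0,-0.3,-2.3],1]
  ]
}}

```text
clock: 1.95
position: [0.4468, 0.3149, 0.0292]
tcp_rot: [[0.572, -0.023, 0.82], [0.02, 1.0, 0.014], [-0.82, 0.009, 0.572]]
wrist_force: [0.6, -0.2, 0.1]
gripper_width: 0.0943
```

Run:
```python
from h import *
print(state()["joint_pos"].round(2),state()["position"].round(4))
go([.446,.315,.027],Rt(.026,35))
```

```text
[-1.34  0.48  0.33  2.4   1.7   0.37 -1.12] [0.4468 0.3149 0.0292]
rot [-0.42 -0.08 -0.31] shift cm [ 0.13  0.01 -0.19] clock 1.95 F [ 0.6 -0.2  0.1]
```

Request:
{"method": "play_rows", "body": {
  "plan": [
    [[0,0,0],[0.1,0,-0.1],-1],
    [[0,0,0],[0.1,0,-0.1],-1],
    [[0,0,0],[0.1,0,-0.1],-1],
    [[0,0,0],[0.1,0,-0.1],-1],
    [[0,0,0],[0.1,0,-0.1],-1]
  ],
  "grip_force": 50
}}

```text
clock: 2.45
position: [0.4457, 0.3144, 0.0261]
tcp_rot: [[0.571, -0.023, 0.821], [0.02, 1.0, 0.014], [-0.821, 0.008, 0.571]]
wrist_force: [-0.2, -0.1, -0.6]
gripper_width: 0.0576
```

Request:
{"method": "play_rows", "body": {
  "plan": [
    [[0,0,0],[0,0,0],-1],
    [[0,0,0],[0,0,0],-1],
    [[0,0,0],[0,0,0],-1]
  ]
}}

```text
clock: 2.75
position: [0.4456, 0.3143, 0.0259]
tcp_rot: [[0.57, -0.023, 0.821], [0.019, 1.0, 0.014], [-0.821, 0.008, 0.571]]
wrist_force: [0.3, 0.5, -0.2]
gripper_width: 0.0332
```

Run:
```python
from h import *
s=state();print(s["gripper_width"],s["wrist_force"].round(2),s["ft_torque"].round(2))
go(s["position"]+[0,0,.15],s["tcp_rot"]);go(s["position"]+[0,0,.02],s["tcp_rot"])
```

```text
0.03319420940312844 [ 0.29  0.52 -0.22] [ 0.03  0.52 -0.04]
rot [0. 0. 0.] shift cm [-12.32   0.12   8.56] clock 2.75 F [ 0.3  0.5 -0.2]
rot [0. 0. 0.] shift cm [-1.64  0.02  1.14] clock 2.75 F [ 0.3  0.5 -0.2]
```

Request:
{"method": "play_rows", "body": {
  "plan": [
    [[0,0,0],[0,0,0],-1],
    [[0,0,0],[0,0,0],-1],
    [[0,0,0],[0,0,0],-1]
  ]
}}

```text
clock: 3.05
position: [0.4457, 0.3143, 0.026]
tcp_rot: [[0.571, -0.023, 0.821], [0.019, 1.0, 0.014], [-0.821, 0.008, 0.571]]
wrist_force: [1.4, -0.9, -0.6]
gripper_width: 0.0238
```

Request:
{"method": "play_rows", "body": {
  "plan": [
    [[0,0,0],[-1.6,0,1.15],-1],
    [[0,0,0],[-1.6,0,1.15],-1],
    [[0,0,0],[-1.6,0,1.15],-1]
  ]
}}

```text
clock: 3.35
position: [0.4458, 0.3146, 0.0457]
tcp_rot: [[0.571, -0.023, 0.821], [0.021, 1.0, 0.014], [-0.821, 0.009, 0.571]]
wrist_force: [-0.3, 0.2, -2.7]
gripper_width: 0.024
```

Run:
```python
from h import *
s=state();print(s["gripper_width"],s["wrist_force"].round(2),s["ft_torque"].round(2),s["position"].round(4))
snap("wrist","w2")
go(s["position"]+[0,0,.20],s["tcp_rot"])
```

```text
0.023959642301147575 [-0.35  0.22 -2.67] [-0.02  0.89  0.04] [0.4458 0.3146 0.0457]
rot [ 0.03 -0.02  0.03] shift cm [-16.44   0.19  11.44] clock 3.4 F [ 0.4  0.2 -2. ]
```

View pics/w2.png

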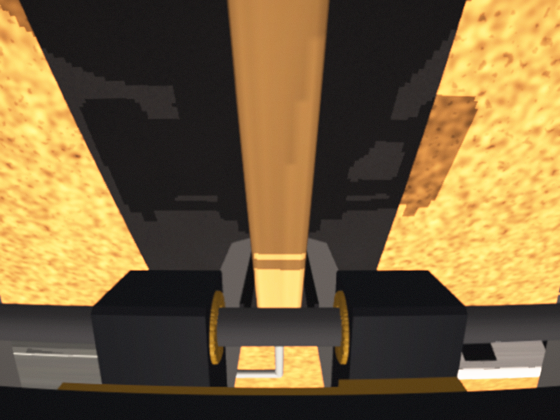

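Run:
```python
from h import *
p,d,pose=load("w2")
print("root,tip at z.038",onplane("wrist",[[280,373],[237,373.5]],.038,pose).round(4))
p,S=cloud("scene","scene0")
# project eye guess into scene & top
for cam in ["scene","top"]:
    c=get_calibration(cam);T=np.linalg.inv(c["pose"])
    X=np.array([[.753,.047,.251],[.756,.048,.252],[.753,.047,.265]])
    uv,_=cv2.projectPoints(X,cv2.Rodrigues(T[:3,:3])[0],T[:3,3],K(c),c["D"]);print(cam,uv.reshape(-1,2).round(1))
def onY(cam,uv,y):
    o,dd=rays(cam,uv);return (o+dd*((y-o[1])/dd[:,1])[:,None]).round(4)
print(onY("scene",[[340.5,220.5],[340,220],[340,221]],.047))
cv2.imwrite("pics/c5.png",cv2.resize(load("scene0")[0][205:240,325:365,::-1],None,fx=16,fy=16,interpolation=cv2.INTER_NEAREST))
go([.446,.315,.30],Rt(.025,35))
```

```text
root,tip at z.038 [[0.6223 0.321  0.038 ]
 [0.624  0.2836 0.038 ]]
scene [[339.4 220.2]
 [340.5 220.3]
 [339.9 217.2]]
top [[255.6 139.9]
 [255.2 138.6]
 [255.5 138.1]]
[[0.7565 0.047  0.2527]
 [0.7548 0.047  0.2535]
 [0.7554 0.047  0.2492]]
rot [-0.35 -0.2  -0.33] shift cm [-20.89   0.27  14.56] clock 3.4 F [ 0.4  0.2 -2. ]
```

View pics/c5.png

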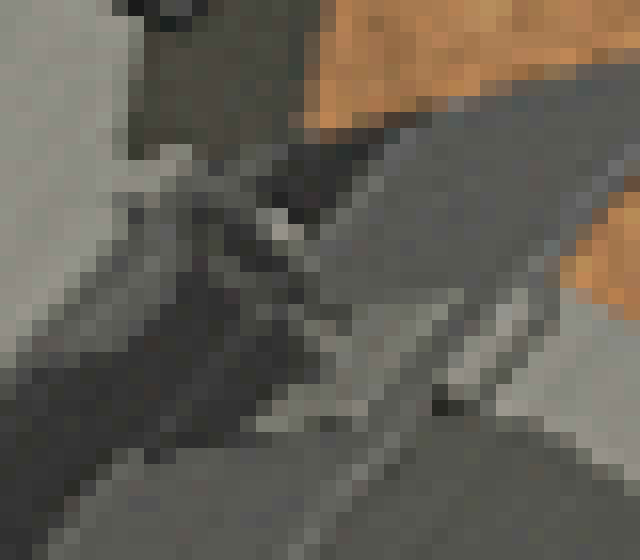

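Request:
{"method": "play_rows", "body": {
  "plan": [
    [[0,0,0],[-17.6,0.2,12.2],-1],
    [[0,0,0],[-17.6,0.2,12.2],-1],
    [[0,0,0],[-17.6,0.2,12.2],-1],
    [[0,0,0],[-17.6,0.2,12.2],-1],
    [[0,0,0],[-17.6,0.2,12.2],-1]
  ],
  "grip_force": 60
}}

```text
clock: 3.9
position: [0.4457, 0.3137, 0.2469]
tcp_rot: [[0.569, -0.023, 0.822], [0.018, 1.0, 0.015], [-0.822, 0.006, 0.569]]
wrist_force: [1.7, 0.5, -2.5]
gripper_width: 0.0235
```

Run:
```python
from h import *
s=state();print(s["joint_pos"].round(2),s["position"].round(4),s["tcp_rot"].round(3).tolist())
R0=np.array([[0.571,-0.023,0.821],[0.019,1,0.014],[-0.821,0.008,0.571]])
u,_,v=np.linalg.svd(R0);np.save("R0.npy",u@v)
go([.446,.112,.26],u@v)
```

```text
[-1.43 -0.01  0.38  2.25  0.82  0.73 -0.04] [0.4457 0.3137 0.2469] [[0.569, -0.023, 0.822], [0.018, 1.0, 0.015], [-0.822, 0.006, 0.569]]
rot [ 0.04 -0.11  0.07] shift cm [ -1.43 -20.15   0.48] clock 3.9 F [ 1.7  0.5 -2.5]
```

Request:
{"method": "play_rows", "body": {
  "plan": [
    [[0,0,0],[0.4,-12,3.5],-1],
    [[0,0,0],[0.4,-12,3.5],-1],
    [[0,0,0],[0.4,-12,3.5],-1],
    [[0,0,0],[0.4,-12,3.5],-1]
  ]
}}

```text
clock: 4.3
position: [0.4807, 0.1912, 0.2614]
tcp_rot: [[0.571, -0.017, 0.821], [0.017, 1.0, 0.009], [-0.821, 0.008, 0.571]]
wrist_force: [-1.1, -0.3, -2.7]
gripper_width: 0.0237
```

Run:
```python
from h import *
s=state();print(s["joint_pos"].round(2),s["position"].round(4),s["tcp_rot"].round(3).tolist())
go([.48,.112,.26],np.load("R0.npy"))
```

```text
[-1.32 -0.19  0.5   2.34  0.86  0.69  0.17] [0.4807 0.1912 0.2614] [[0.571, -0.017, 0.821], [0.017, 1.0, 0.009], [-0.821, 0.008, 0.571]]
rot [-0.27 -0.01  0.15] shift cm [-0.06 -7.91 -0.21] clock 4.3 F [-1.1 -0.3 -2.7]
```

Request:
{"method": "play_rows", "body": {
  "plan": [
    [[0,0,0],[0,-7.9,-0.2],-1],
    [[0,0,0],[0,-7.9,-0.2],-1],
    [[0,0,0],[0,-7.9,-0.2],-1],
    [[0,0,0],[0,-7.9,-0.2],-1]
  ]
}}

```text
clock: 4.7
position: [0.4802, 0.1162, 0.2597]
tcp_rot: [[0.571, -0.022, 0.821], [0.019, 1.0, 0.013], [-0.821, 0.008, 0.571]]
wrist_force: [-0.6, 0.5, -2.4]
gripper_width: 0.0238
```

Run:
```python
from h import *
s=state();print(s["joint_pos"].round(2),s["position"].round(4),s["tcp_rot"].round(3).tolist())
snap("scene","s2");snap("wrist","w3")
go([.48,.112,.26],np.load("R0.npy"));go([.5745,.112,.26],np.load("R0.npy"))
crop("scene0",250,130,400,310,"c2",4)
crop("s2",250,130,400,310,"c6",4)
```

```text
[-1.26 -0.31  0.56  2.41  0.89  0.68  0.29] [0.4802 0.1162 0.2597] [[0.571, -0.022, 0.821], [0.019, 1.0, 0.013], [-0.821, 0.008, 0.571]]
rot [0.07 0.01 0.  ] shift cm [-0.05 -0.51 -0.02] clock 4.8 F [-0.8  0.9 -2.4]
rot [0.07 0.01 0.  ] shift cm [ 5.35 -0.73  7.74] clock 4.8 F [-0.8  0.9 -2.4]
```

View pics/c6.png

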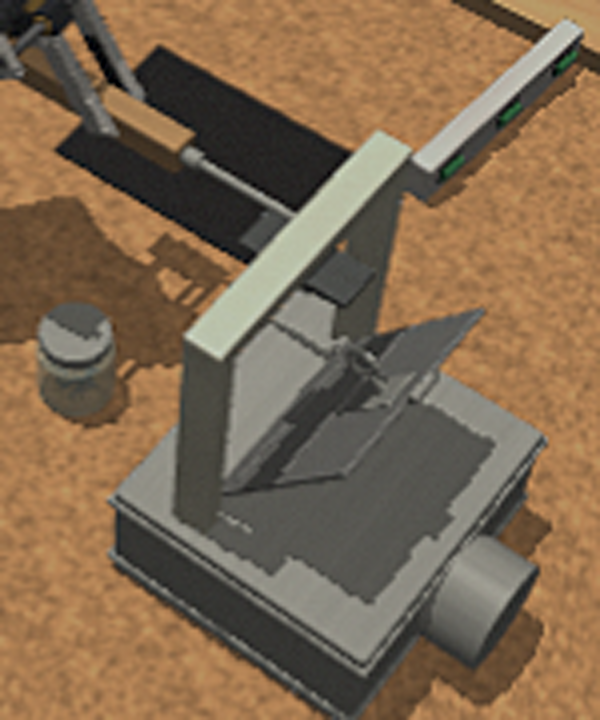

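View pics/w3.png

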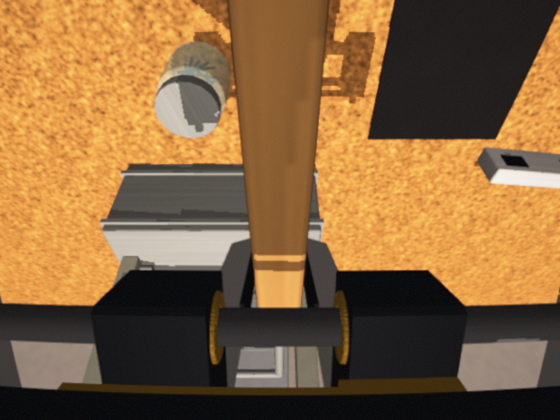

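```bash
cat >> h.py <<'E'
D0=np.array([.1805,-.0193,-.008])
def prong(P,pitch=0.,yaw=0.):
    """go so that prong mid at P, nose-down pitch deg"""
    R0=np.load("R0.npy");R=Ro.from_euler('z',yaw).as_matrix()@Ro.from_rotvec(np.radians(pitch)*np.array([0,1,0])).as_matrix()@R0
    pos=np.array(P)-R@(R0.T@D0);go(pos,R);return pos
def where():
    s=state();R0=np.load("R0.npy");print("prong",(s["position"]+s["tcp_rot"]@(R0.T@D0)).round(4),"F",s["wrist_force"].round(1),"T",s["ft_torque"].round(2),"w",round(s["gripper_width"],4),"j",s["joint_pos"].round(2),s["clock"])
E
python3 - <<'E'
from h import *
where();print(prong([.645,.048,.262]))
E
```

```text
prong [0.6608 0.098  0.2518] F [-0.8  0.9 -2.4] T [0.01 0.84 0.01] w 0.024 j [-1.26 -0.31  0.56  2.4   0.89  0.68  0.29] 4.8
rot [0.07 0.01 0.  ] shift cm [-1.84 -4.94 -0.78] clock 4.8 F [-0.8  0.9 -2.4]
[0.4645 0.0673 0.27  ]
```

Request:
{"method": "play_rows", "body": {
  "plan": [
    [[0,0,0],[-1.8,-5,-0.8],-1],
    [[0,0,0],[-1.8,-5,-0.8],-1],
    [[0,0,0],[-1.8,-5,-0.8],-1],
    [[0,0,0],[-1.8,-5,-0.8],-1]
  ]
}}

```text
clock: 5.2
position: [0.4648, 0.0668, 0.2697]
tcp_rot: [[0.571, -0.024, 0.821], [0.02, 1.0, 0.015], [-0.821, 0.008, 0.571]]
wrist_force: [0.0, 0.4, -2.4]
gripper_width: 0.0238
```

Run:
```python
from h import *
where();prong([.645,.048,.262]);prong([.755,.094,.252])
```

```text
prong [0.6453 0.0476 0.2618] F [ 0.   0.4 -2.4] T [0.06 0.83 0.02] w 0.0238 j [-1.2  -0.44  0.56  2.44  0.89  0.75  0.39] 5.2
rot [ 0.05  0.01 -0.03] shift cm [-0.04  0.05 -0.01] clock 5.2 F [ 0.   0.4 -2.4]
rot [ 0.05  0.01 -0.03] shift cm [7.15 4.39 8.52] clock 5.2 F [ 0.   0.4 -2.4]
```

Request:
{"method": "play_rows", "body": {
  "plan": [
    [[0,0,0],[1.6,4.4,2.0],-1],
    [[0,0,0],[2.4,4.4,3.0],-1],
    [[0,0,0],[5,4.4,6],-1],
    [[0,0,0],[7.1,4.4,8.5],-1],
    [[0,0,0],[7.1,4.4,8.5],-1]
  ]
}}

```text
clock: 5.7
position: [0.5771, 0.1133, 0.2602]
tcp_rot: [[0.572, -0.023, 0.82], [0.015, 1.0, 0.017], [-0.82, 0.002, 0.573]]
wrist_force: [-0.3, -0.1, -1.9]
gripper_width: 0.0235
```

Request:
{"method": "play_rows", "body": {
  "plan": [
    [[0,0,0],[0,0,0],-1]
  ]
}}

```text
clock: 5.8
position: [0.5739, 0.1134, 0.2593]
tcp_rot: [[0.57, -0.024, 0.821], [0.017, 1.0, 0.017], [-0.821, 0.004, 0.57]]
wrist_force: [-0.1, 0.3, -3.4]
gripper_width: 0.0236
```

Run:
```python
from h import *
where()
snap("scene","s3");snap("wrist","w4");snap("top","t3")
crop("s3",300,180,380,260,"c7",7.5)
crop("t3",200,90,320,220,"c8",5)
prong([.755,.094,.252])
c=get_calibration("scene");T=np.linalg.inv(c["pose"]);s=state();R0=np.load("R0.npy")
X=np.array([s["position"]+s["tcp_rot"]@(R0.T@(D0+a)) for a in [np.array([0.0005,-.0235,0]),np.zeros(3),np.array([0,.02,0])]])
uv,_=cv2.projectPoints(X,cv2.Rodrigues(T[:3,:3])[0],T[:3,3],K(c),c["D"]);print("pred tip,mid,root",uv.reshape(-1,2).round(1), "in crop",((uv.reshape(-1,2)-[300,180]+.4)*7.5).round(0))
```

```text
prong [0.7544 0.0942 0.2512] F [-0.1  0.3 -3.4] T [-0.02  0.93  0.04] w 0.0236 j [-1.33 -0.1   0.86  2.26  0.72  0.48  0.57] 5.8
rot [ 0.09 -0.05 -0.04] shift cm [0.06 0.02 0.14] clock 5.95 F [ 0.4  0.1 -2.1]
pred tip,mid,root [[344.7 214.7]
 [349.4 209.2]
 [353.5 204.6]] in crop [[338. 263.]
 [373. 222.]
 [404. 188.]]
```

View pics/c7.png

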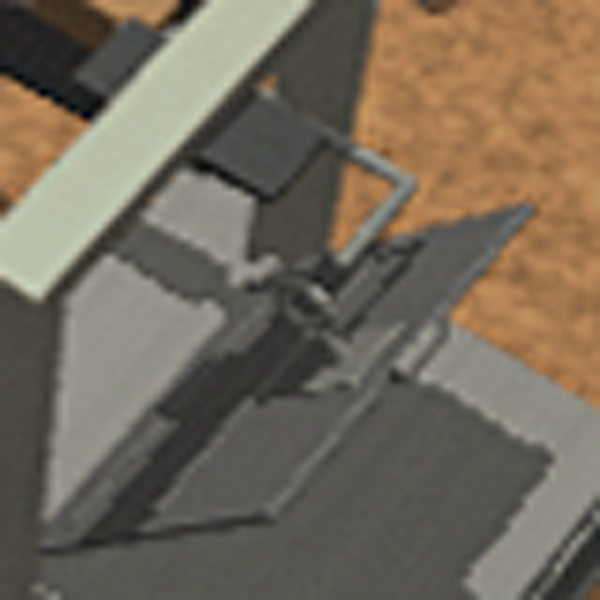

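View pics/c8.png

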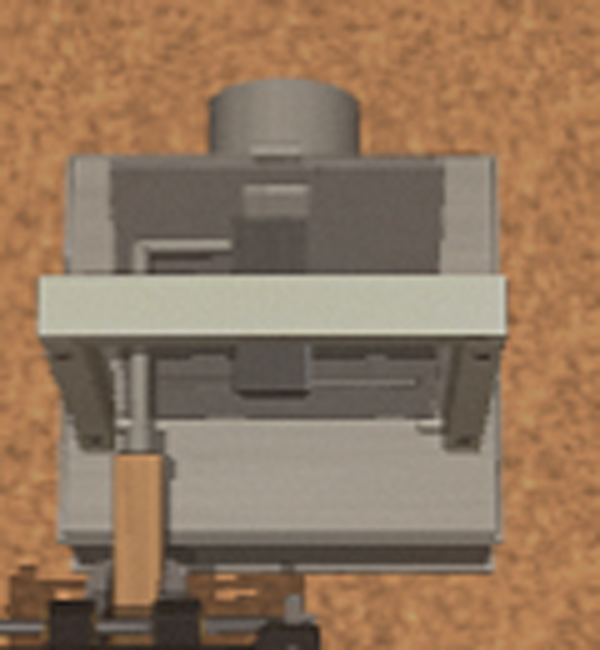

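View pics/w4.png

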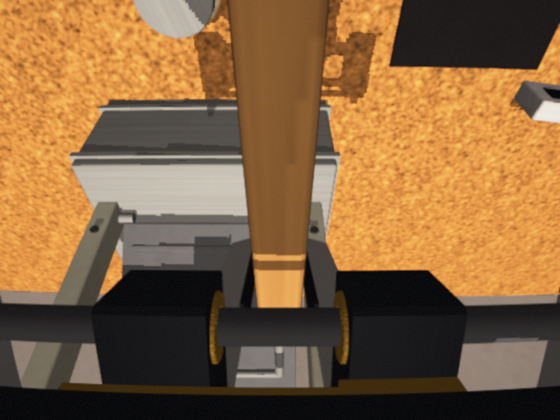

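Run:
```python
from h import *
a=load("scene0")[0][205:240,325:365,::-1];b=load("s3")[0][205:240,325:365,::-1]
f=lambda x:cv2.convertScaleAbs(cv2.resize(x,None,fx=10,fy=14*10/14,interpolation=cv2.INTER_LANCZOS4),alpha=1.6)
cv2.imwrite("pics/c9.png",np.hstack([f(a),f(b)]))
```

```text
(no output)
```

View pics/c9.png

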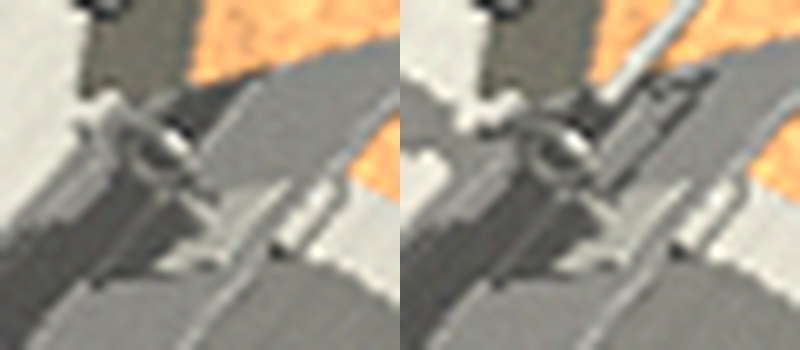

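Run:
```python
from h import *
p,S=cloud("scene","s3");d=load("s3")[1]
m=(S[...,2]>.225)&(S[...,2]<.28)&(S[...,0]>.735)&(S[...,0]<.775)&(S[...,1]<.125)&(S[...,1]>.035)
v,u=np.nonzero(m);Q=S[m]
pr=Q[:,1]>.066;print("prong pts");
for a,b,q in zip(u[pr],v[pr],Q[pr].round(4).tolist()):print(a,b,q)
print("ring",len(Q[~pr]));R=Q[~pr]
for a,b,q in zip(u[~pr],v[~pr],R.round(4).tolist()):print(a,b,q)
```

```text
prong pts
349 200 [0.7352, 0.1191, 0.2521]
350 200 [0.7387, 0.1181, 0.2561]
348 201 [0.7358, 0.1127, 0.2546]
349 201 [0.7379, 0.1147, 0.2543]
350 201 [0.7399, 0.1167, 0.2539]
351 201 [0.7422, 0.118, 0.2545]
349 202 [0.738, 0.1157, 0.2487]
350 202 [0.7418, 0.1139, 0.2538]
351 202 [0.7437, 0.1162, 0.253]
352 202 [0.7458, 0.118, 0.2529]
353 202 [0.7496, 0.1161, 0.2583]
351 203 [0.7454, 0.114, 0.2522]
352 203 [0.7471, 0.1166, 0.2509]
353 203 [0.7516, 0.113, 0.2586]
354 203 [0.7528, 0.1169, 0.2554]
355 203 [0.7543, 0.1202, 0.2533]
353 204 [0.7524, 0.1128, 0.2548]
354 204 [0.7542, 0.1153, 0.2537]
355 204 [0.7564, 0.1169, 0.2539]
352 205 [0.7532, 0.106, 0.2581]
353 205 [0.7548, 0.1087, 0.2566]
354 205 [0.7567, 0.1112, 0.2556]
355 205 [0.7577, 0.1153, 0.2521]
351 206 [0.7516, 0.1044, 0.2537]
352 206 [0.7545, 0.1043, 0.2563]
353 206 [0.7557, 0.1084, 0.253]
354 206 [0.7589, 0.1076, 0.2567]
351 207 [0.7541, 0.1003, 0.2555]
352 207 [0.7564, 0.1017, 0.2561]
353 207 [0.7586, 0.1032, 0.2564]
350 208 [0.753, 0.0976, 0.2529]
351 208 [0.7552, 0.0992, 0.2531]
352 208 [0.7584, 0.0987, 0.2564]
349 209 [0
[... 2763 characters left out ...]
0.0501, 0.2422]
347 224 [0.7693, 0.0648, 0.2271]
348 224 [0.7733, 0.0624, 0.2337]
343 225 [0.7666, 0.0465, 0.2409]
344 225 [0.769, 0.0477, 0.2419]
345 225 [0.7709, 0.0498, 0.2412]
346 225 [0.7689, 0.0605, 0.2268]
347 225 [0.7716, 0.0611, 0.2287]
344 226 [0.7708, 0.045, 0.2418]
345 226 [0.7706, 0.0518, 0.2336]
346 226 [0.7741, 0.0506, 0.2384]
344 227 [0.7681, 0.0523, 0.2257]
345 227 [0.7746, 0.0445, 0.241]
343 228 [0.7687, 0.046, 0.2288]
344 228 [0.7701, 0.0493, 0.2263]
345 228 [0.7747, 0.0456, 0.2349]
342 229 [0.7674, 0.0438, 0.2251]
343 229 [0.7714, 0.0415, 0.2317]
344 229 [0.7735, 0.0433, 0.2315]
342 230 [0.7698, 0.04, 0.227]
343 230 [0.773, 0.0393, 0.2309]
342 231 [0.7724, 0.0357, 0.2296]
```

Request:
{"method": "play_rows", "body": {
  "plan": [
    [[0,0,0],[0.05,-0.7,0.1],-1],
    [[0,0,0],[0.05,-1.4,0.1],-1],
    [[0,0,0],[0.05,-2.0,0.1],-1],
    [[0,0,0],[0.05,-2.6,0.1],-1],
    [[0,0,0],[0.05,-2.6,0.1],-1]
  ]
}}

```text
clock: 6.45
position: [0.5754, 0.0853, 0.26]
tcp_rot: [[0.57, -0.022, 0.821], [0.02, 1.0, 0.013], [-0.821, 0.009, 0.571]]
wrist_force: [-0.1, 0.8, -3.0]
gripper_width: 0.0235
```

Run:
```python
from h import *
where()
snap("scene","s4")
a=load("s4")[0][195:240,325:365,::-1]
cv2.imwrite("pics/c10.png",cv2.convertScaleAbs(cv2.resize(a,None,fx=12,fy=12,interpolation=cv2.INTER_LANCZOS4),alpha=1.6))
```

```text
prong [0.7559 0.0658 0.2519] F [-0.1  0.8 -3. ] T [0.02 0.9  0.01] w 0.0235 j [-1.31 -0.13  0.9   2.27  0.72  0.47  0.63] 6.45
```

View pics/c10.png

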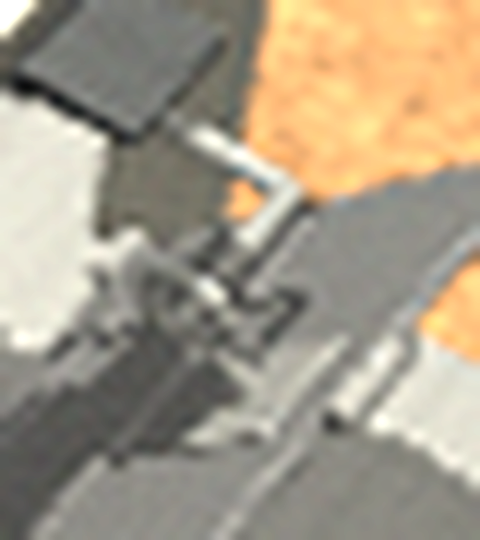

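Request:
{"method": "play_rows", "body": {
  "plan": [
    [[0,0,0],[0,-0.6,0],-1],
    [[0,0,0],[0,-1.2,0],-1],
    [[0,0,0],[0,-1.7,0],-1],
    [[0,0,0],[0,-1.7,0],-1]
  ]
}}

```text
clock: 6.9
position: [0.5758, 0.0686, 0.2598]
tcp_rot: [[0.57, -0.022, 0.821], [0.019, 1.0, 0.013], [-0.821, 0.008, 0.571]]
wrist_force: [-0.3, 1.3, -2.9]
gripper_width: 0.0236
```

Run:
```python
from h import *
where()
snap("scene","s5")
a=load("s5")[0][195:240,325:365,::-1]
cv2.imwrite("pics/c11.png",cv2.convertScaleAbs(cv2.resize(a,None,fx=12,fy=12,interpolation=cv2.INTER_LANCZOS4),alpha=1.6))
```

```text
prong [0.7563 0.0491 0.2517] F [-0.3  1.3 -2.9] T [ 0.05  0.83 -0.02] w 0.0236 j [-1.3  -0.15  0.92  2.28  0.72  0.46  0.67] 6.9
```

View pics/c11.png

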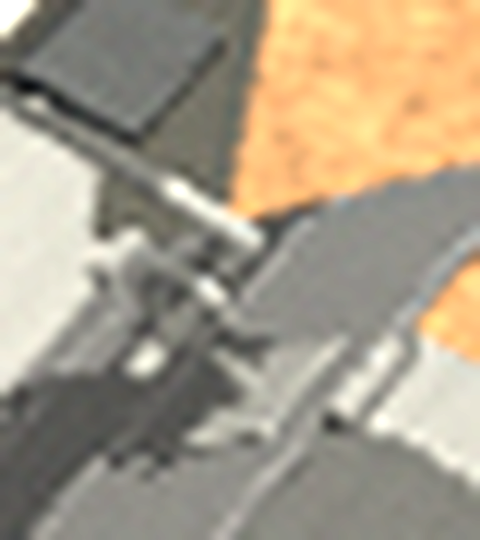

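```bash
cat >> h.py <<'E'
def pull(ths,H=.6965,y=.0485):
    s=state();R0=np.load("R0.npy");M=s["tcp_rot"]
    for th in ths:
        e=th-.214
        P=np.array([H+.1412*np.sin(e)-.005*np.cos(e),y,.122+.1412*np.cos(e)+.005*np.sin(e)])
        pos=P-D0;print(th,"P",P.round(4),"shift",((M.T@(pos-s["position"]))*100).round(2))
    print("rot",np.degrees(Ro.from_matrix(M.T@R0).as_rotvec()).round(2))
E
python3 - <<'E'
from h import *
where();pull([.62,.6,.57,.53,.49,.45])
E
```

```text
prong [0.7564 0.0497 0.2518] F [-0.1  0.3 -1.9] T [0.   0.85 0.02] w 0.0233 j [-1.3  -0.15  0.92  2.28  0.72  0.46  0.67] 6.95
0.62 P [0.7477 0.0485 0.2537] shift [-0.65 -0.11 -0.61]
0.6 P [0.745  0.0485 0.2547] shift [-0.88 -0.1  -0.77]
0.57 P [0.741  0.0485 0.2561] shift [-1.22 -0.09 -1.02]
0.53 P [0.7356 0.0485 0.2578] shift [-1.67 -0.08 -1.37]
0.49 P [0.7302 0.0485 0.2592] shift [-2.1  -0.06 -1.73]
0.45 P [0.7247 0.0485 0.2605] shift [-2.52 -0.05 -2.12]
rot [-0.03 -0.02 -0.01]
```

Request:
{"method": "play_rows", "body": {
  "plan": [
    [[0,0,0],[-0.35,0,-0.35],-1],
    [[0,0,0],[-0.65,0,-0.6],-1],
    [[0,0,0],[-0.65,0,-0.6],-1]
  ]
}}

```text
clock: 7.25
position: [0.5668, 0.0694, 0.2619]
tcp_rot: [[0.57, -0.023, 0.821], [0.02, 1.0, 0.014], [-0.821, 0.009, 0.571]]
wrist_force: [0.7, -0.1, -2.5]
gripper_width: 0.0243
```

Run:
```python
from h import *
where();pull([.6,.57,.53,.49,.45,.42])
```

```text
prong [0.7473 0.0502 0.2538] F [ 0.7 -0.1 -2.5] T [-0.04  0.85  0.07] w 0.0243 j [-1.28 -0.18  0.88  2.29  0.75  0.49  0.63] 7.25
0.6 P [0.745  0.0485 0.2547] shift [-0.2  -0.15 -0.14]
0.57 P [0.741  0.0485 0.2561] shift [-0.54 -0.14 -0.39]
0.53 P [0.7356 0.0485 0.2578] shift [-0.98 -0.13 -0.74]
0.49 P [0.7302 0.0485 0.2592] shift [-1.42 -0.11 -1.1 ]
0.45 P [0.7247 0.0485 0.2605] shift [-1.83 -0.1  -1.48]
0.42 P [0.7205 0.0485 0.2612] shift [-2.13 -0.09 -1.78]
rot [ 0.01 -0.02 -0.05]
```

Request:
{"method": "play_rows", "body": {
  "plan": [
    [[0,0,0],[-0.2,-0.1,-0.15],-1],
    [[0,0,0],[-0.55,-0.1,-0.4],-1],
    [[0,0,0],[-1.0,-0.1,-0.75],-1],
    [[0,0,0],[-1.0,-0.1,-0.75],-1]
  ]
}}

```text
clock: 7.65
position: [0.5548, 0.0679, 0.2659]
tcp_rot: [[0.57, -0.023, 0.821], [0.02, 1.0, 0.014], [-0.821, 0.009, 0.571]]
wrist_force: [-0.5, 0.2, -1.7]
gripper_width: 0.0236
```

Run:
```python
from h import *
where();pull([.5,.47,.44,.41,.38,.35])
```

```text
prong [0.7353 0.0487 0.2578] F [-0.5  0.2 -1.7] T [-0.06  0.82  0.05] w 0.0236 j [-1.26 -0.22  0.83  2.31  0.79  0.53  0.59] 7.65
0.5 P [0.7315 0.0485 0.2589] shift [-0.3   0.   -0.25]
0.47 P [0.7274 0.0485 0.2599] shift [-0.62  0.01 -0.54]
0.44 P [0.7233 0.0485 0.2607] shift [-0.92  0.02 -0.83]
0.41 P [0.7191 0.0485 0.2615] shift [-1.22  0.03 -1.13]
0.38 P [0.7149 0.0485 0.2621] shift [-1.51  0.04 -1.44]
0.35 P [0.7107 0.0485 0.2626] shift [-1.79  0.05 -1.75]
rot [-0.01 -0.02 -0.05]
```

Run:
```python
from h import *
snap("scene","s6")
a=load("s6")[0][195:245,315:365,::-1]
cv2.imwrite("pics/c12.png",cv2.convertScaleAbs(cv2.resize(a,None,fx=12,fy=12,interpolation=cv2.INTER_LANCZOS4),alpha=1.6))
where()
```

```text
prong [0.7356 0.0487 0.2577] F [ 0.3 -0.3 -2.5] T [-0.03  0.9   0.03] w 0.0237 j [-1.26 -0.22  0.83  2.31  0.79  0.53  0.59] 7.7
```

View pics/c12.png

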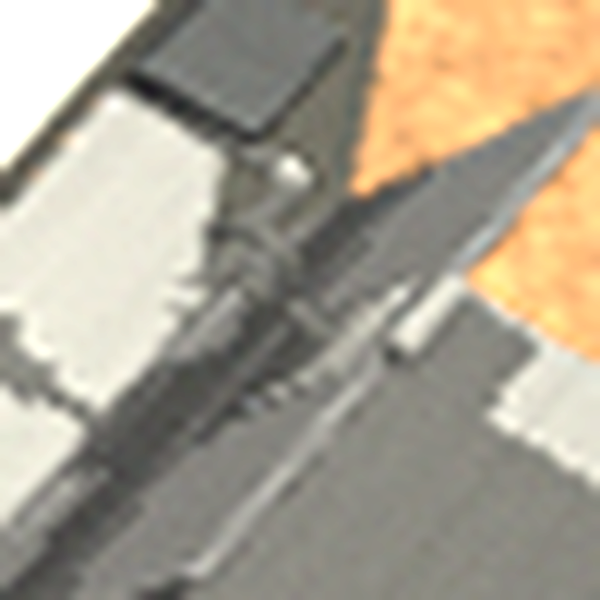

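```bash
cat >> h.py <<'E'
def flapang(n):
    p,S=cloud("scene",n);H=np.array([.6965,.0455]);R=S[...,:2]-H
    X=R[...,0]+.014*R[...,1];Z=S[...,2]-.122
    m=(Z>.04)&(Z<.15)&(abs(R[...,1])<.078)&(abs(R[...,1])>.035)&(X>-.03)&(X<.13)
    a=np.arctan2(X[m],Z[m])+.0025/np.hypot(X[m],Z[m]);h,e=np.histogram(a,bins=np.arange(-.3,.8,.02));k=h.argmax()
    print("flap",m.sum(),np.median(a[abs(a-e[k]-.01)<.04]).round(3),h[max(0,k-4):k+5])
E
python3 - <<'E'
from h import *
for n in ["scene0","s5","s6"]:flapang(n)
E
```

```text
flap 455 0.639 [  0   0   2  37 216 181  18   1   0]
flap 436 0.638 [  0   0   7  35 211 173  10   0   0]
flap 326 0.524 [  0   0  11  78 217  19   0   0   0]
```

Request:
{"method": "play_rows", "body": {
  "plan": [
    [[0,0,0],[-0.3,0,-0.25],-1],
    [[0,0,0],[-0.6,0,-0.55],-1],
    [[0,0,0],[-0.9,0,-0.85],-1],
    [[0,0,0],[-0.9,0,-0.85],-1]
  ]
}}

```text
clock: 8.1
position: [0.5428, 0.0676, 0.2683]
tcp_rot: [[0.57, -0.023, 0.821], [0.02, 1.0, 0.014], [-0.821, 0.008, 0.571]]
wrist_force: [0.8, -0.1, -2.7]
gripper_width: 0.0237
```

Run:
```python
from h import *
where();pull([.42,.40,.38,.36,.34,.32])
```

```text
prong [0.7233 0.0484 0.2602] F [ 0.8 -0.1 -2.7] T [-0.01  0.85 -0.05] w 0.0237 j [-1.24 -0.25  0.78  2.32  0.81  0.56  0.56] 8.1
0.42 P [0.7205 0.0485 0.2612] shift [-0.24  0.02 -0.18]
0.4 P [0.7177 0.0485 0.2617] shift [-0.44  0.03 -0.38]
0.38 P [0.7149 0.0485 0.2621] shift [-0.63  0.04 -0.59]
0.36 P [0.7121 0.0485 0.2624] shift [-0.82  0.04 -0.8 ]
0.34 P [0.7093 0.0485 0.2627] shift [-1.    0.05 -1.01]
0.32 P [0.7065 0.0485 0.2629] shift [-1.18  0.06 -1.23]
rot [ 0.   -0.02 -0.04]
```

Request:
{"method": "play_rows", "body": {
  "plan": [
    [[0,0,0],[-0.25,0,-0.2],-1],
    [[0,0,0],[-0.45,0,-0.4],-1],
    [[0,0,0],[-0.65,0,-0.6],-1],
    [[0,0,0],[-0.8,0,-0.8],-1],
    [[0,0,0],[-0.8,0,-0.8],-1]
  ]
}}

```text
clock: 8.6
position: [0.5319, 0.0673, 0.2702]
tcp_rot: [[0.57, -0.023, 0.821], [0.02, 1.0, 0.014], [-0.821, 0.008, 0.571]]
wrist_force: [0.0, 0.8, -3.0]
gripper_width: 0.0232
```

Run:
```python
from h import *
where();snap("scene","s7");flapang("s7");where();pull([.34,.32,.30,.28,.26,.24])
```

```text
prong [0.7124 0.0481 0.2621] F [ 0.   0.8 -3. ] T [ 0.02  0.83 -0.01] w 0.0232 j [-1.23 -0.28  0.74  2.34  0.83  0.59  0.53] 8.6
flap 81 0.36 [ 0  0  0  7 38 36  0  0  0]
prong [0.7125 0.0481 0.2622] F [-0.3 -0.  -2.4] T [-0.01  0.88  0.  ] w 0.0236 j [-1.23 -0.28  0.74  2.34  0.83  0.59  0.53] 8.65
0.34 P [0.7093 0.0485 0.2627] shift [-0.22  0.05 -0.24]
0.32 P [0.7065 0.0485 0.2629] shift [-0.4   0.06 -0.46]
0.3 P [0.7036 0.0485 0.2631] shift [-0.58  0.07 -0.68]
0.28 P [0.7008 0.0485 0.2632] shift [-0.75  0.07 -0.9 ]
0.26 P [0.698  0.0485 0.2633] shift [-0.91  0.08 -1.13]
0.24 P [0.6952 0.0485 0.2633] shift [-1.07  0.09 -1.37]
rot [ 0.01 -0.02 -0.03]
```

Request:
{"method": "play_rows", "body": {
  "plan": [
    [[0,0,0],[-0.2,0,-0.25],-1],
    [[0,0,0],[-0.4,0,-0.45],-1],
    [[0,0,0],[-0.4,0,-0.45],-1]
  ]
}}

```text
clock: 8.95
position: [0.5259, 0.0672, 0.2709]
tcp_rot: [[0.57, -0.023, 0.821], [0.02, 1.0, 0.014], [-0.821, 0.008, 0.571]]
wrist_force: [0.6, -0.5, -3.5]
gripper_width: 0.0236
```

Run:
```python
from h import *
where();snap("scene","s8");where();flapang("s8");print(state()["joint_torque"].round(2));pull([.3,.29,.28,.27,.26,.24])
a=load("s8")[0][185:245,305:365,::-1]
cv2.imwrite("pics/c13.png",cv2.convertScaleAbs(cv2.resize(a,None,fx=10,fy=10,interpolation=cv2.INTER_LANCZOS4),alpha=1.6))
```

```text
prong [0.7064 0.0479 0.2628] F [ 0.6 -0.5 -3.5] T [0.04 0.94 0.01] w 0.0236 j [-1.22 -0.3   0.72  2.35  0.83  0.6   0.52] 8.95
prong [0.7065 0.048  0.2629] F [ 0.5 -0.7 -2.7] T [0.01 0.91 0.03] w 0.0234 j [-1.22 -0.3   0.72  2.34  0.83  0.6   0.52] 9.0
flap 29 0.309 [ 0  0  0  8 21  0  0  0  0]
[  0.06  -0.97  -9.64 -46.62   1.89  -1.76  -0.08]
0.3 P [0.7036 0.0485 0.2631] shift [-0.17  0.06 -0.22]
0.29 P [0.7022 0.0485 0.2632] shift [-0.26  0.07 -0.34]
0.28 P [0.7008 0.0485 0.2632] shift [-0.34  0.07 -0.45]
0.27 P [0.6994 0.0485 0.2633] shift [-0.43  0.07 -0.56]
0.26 P [0.698  0.0485 0.2633] shift [-0.51  0.08 -0.68]
0.24 P [0.6952 0.0485 0.2633] shift [-0.67  0.08 -0.91]
rot [ 0.01 -0.02 -0.03]
```

View pics/c13.png

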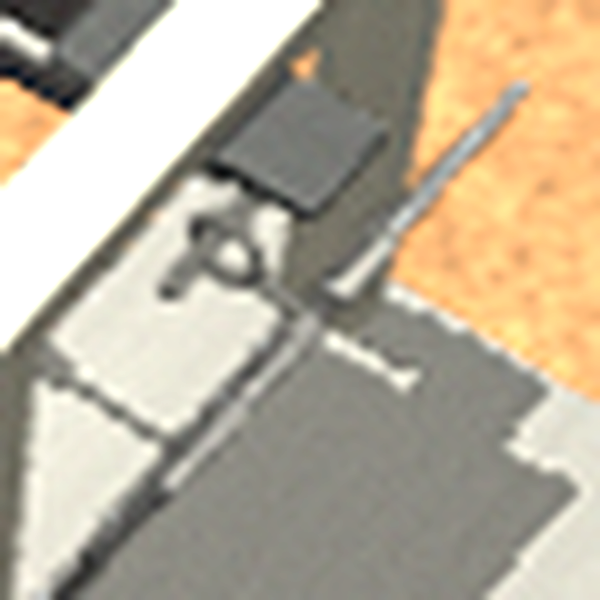

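Request:
{"method": "play_rows", "body": {
  "plan": [
    [[0,0,0],[-0.17,0,-0.22],-1],
    [[0,0,0],[-0.34,0,-0.44],-1],
    [[0,0,0],[-0.34,0,-0.44],-1]
  ]
}}

```text
clock: 9.3
position: [0.5203, 0.0671, 0.2712]
tcp_rot: [[0.57, -0.023, 0.821], [0.02, 1.0, 0.014], [-0.821, 0.008, 0.571]]
wrist_force: [0.3, 0.1, -2.3]
gripper_width: 0.0232
```

Request:
{"method": "play_rows", "body": {
  "plan": [
    [[0,0,0],[-0.16,0,-0.23],-1],
    [[0,0,0],[-0.16,0,-0.23],-1]
  ]
}}

```text
clock: 9.5
position: [0.5176, 0.067, 0.2712]
tcp_rot: [[0.57, -0.023, 0.821], [0.02, 1.0, 0.014], [-0.821, 0.008, 0.571]]
wrist_force: [0.3, -0.1, -3.0]
gripper_width: 0.0238
```

Run:
```python
from h import *
where();pull([.25,.24,.23,.22,.21,.20,.18])
```

```text
prong [0.6981 0.0478 0.2631] F [ 0.3 -0.1 -3. ] T [-0.01  0.74  0.02] w 0.0238 j [-1.21 -0.32  0.69  2.36  0.84  0.62  0.5 ] 9.5
0.25 P [0.6966 0.0485 0.2633] shift [-0.09  0.08 -0.11]
0.24 P [0.6952 0.0485 0.2633] shift [-0.17  0.09 -0.23]
0.23 P [0.6938 0.0485 0.2633] shift [-0.25  0.09 -0.35]
0.22 P [0.6923 0.0485 0.2632] shift [-0.33  0.09 -0.47]
0.21 P [0.6909 0.0485 0.2632] shift [-0.4   0.1  -0.58]
0.2 P [0.6895 0.0485 0.2631] shift [-0.48  0.1  -0.7 ]
0.18 P [0.6867 0.0485 0.2629] shift [-0.63  0.1  -0.94]
rot [ 0.01 -0.03 -0.02]
```

Request:
{"method": "play_rows", "body": {
  "plan": [
    [[0,0,0],[-0.16,0.05,-0.23],-1],
    [[0,0,0],[-0.16,0.05,-0.23],-1]
  ]
}}

```text
clock: 9.7
position: [0.5148, 0.0674, 0.2712]
tcp_rot: [[0.57, -0.023, 0.821], [0.02, 1.0, 0.014], [-0.821, 0.008, 0.571]]
wrist_force: [0.5, 0.1, -2.3]
gripper_width: 0.0237
```

Request:
{"method": "play_rows", "body": {
  "plan": [
    [[0,0,0],[-0.15,0,-0.24],-1],
    [[0,0,0],[-0.15,0,-0.24],-1]
  ]
}}

```text
clock: 9.9
position: [0.5119, 0.0674, 0.271]
tcp_rot: [[0.57, -0.023, 0.821], [0.02, 1.0, 0.014], [-0.821, 0.008, 0.571]]
wrist_force: [0.9, -0.9, -2.8]
gripper_width: 0.0236
```

Run:
```python
from h import *
where();snap("scene","s9");where();flapang("s9");pull([.22,.21,.20,.18,.16,.14])
a=load("s9")[0][185:245,305:365,::-1]
cv2.imwrite("pics/c14.png",cv2.convertScaleAbs(cv2.resize(a,None,fx=10,fy=10,interpolation=cv2.INTER_LANCZOS4),alpha=1.6))
```

```text
prong [0.6924 0.0482 0.263 ] F [ 0.9 -0.9 -2.8] T [-0.    0.73  0.05] w 0.0236 j [-1.2  -0.33  0.67  2.37  0.85  0.63  0.49] 9.9
prong [0.6925 0.0482 0.263 ] F [ 1.  -0.7 -3. ] T [ 0.01  0.82 -0.1 ] w 0.0235 j [-1.2  -0.33  0.67  2.37  0.85  0.63  0.49] 9.95
flap 91 0.267 [ 1  0  0 23 38 16 10  3  0]
0.22 P [0.6923 0.0485 0.2632] shift [-0.02  0.04 -0.01]
0.21 P [0.6909 0.0485 0.2632] shift [-0.1   0.04 -0.12]
0.2 P [0.6895 0.0485 0.2631] shift [-0.17  0.05 -0.24]
0.18 P [0.6867 0.0485 0.2629] shift [-0.32  0.05 -0.49]
0.16 P [0.6839 0.0485 0.2627] shift [-0.46  0.06 -0.73]
0.14 P [0.6811 0.0485 0.2624] shift [-0.6   0.07 -0.98]
rot [ 0.01 -0.02 -0.02]
```

View pics/c14.png

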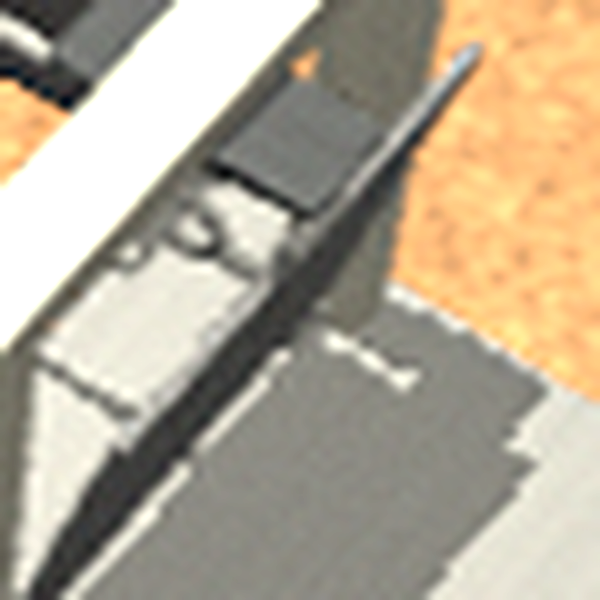

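Request:
{"method": "play_rows", "body": {
  "plan": [
    [[0,0,0],[-0.15,0,-0.24],-1],
    [[0,0,0],[-0.15,0,-0.24],-1]
  ]
}}

```text
clock: 10.15
position: [0.5091, 0.0673, 0.2709]
tcp_rot: [[0.57, -0.023, 0.821], [0.02, 1.0, 0.014], [-0.821, 0.008, 0.571]]
wrist_force: [0.9, -0.4, -2.4]
gripper_width: 0.0235
```

Request:
{"method": "play_rows", "body": {
  "plan": [
    [[0,0,0],[-0.15,0,-0.25],-1],
    [[0,0,0],[-0.15,0,-0.25],-1]
  ]
}}

```text
clock: 10.35
position: [0.5062, 0.0672, 0.2707]
tcp_rot: [[0.57, -0.023, 0.821], [0.02, 1.0, 0.014], [-0.821, 0.008, 0.571]]
wrist_force: [1.0, -0.3, -2.6]
gripper_width: 0.0232
```

Request:
{"method": "play_rows", "body": {
  "plan": [
    [[0,0,0],[-0.14,0,-0.25],-1],
    [[0,0,0],[-0.14,0,-0.25],-1]
  ]
}}

```text
clock: 10.55
position: [0.5033, 0.0672, 0.2704]
tcp_rot: [[0.57, -0.023, 0.821], [0.02, 1.0, 0.014], [-0.821, 0.008, 0.571]]
wrist_force: [0.2, 1.0, -3.4]
gripper_width: 0.0237
```

Run:
```python
from h import *
where();pull([.16,.15,.14,.12,.10,.08])
```

```text
prong [0.6838 0.048  0.2624] F [ 0.2  1.  -3.4] T [0.02 0.66 0.08] w 0.0237 j [-1.19 -0.35  0.65  2.38  0.86  0.65  0.47] 10.55
0.16 P [0.6839 0.0485 0.2627] shift [-0.02  0.06  0.02]
0.15 P [0.6825 0.0485 0.2626] shift [-0.09  0.06 -0.1 ]
0.14 P [0.6811 0.0485 0.2624] shift [-0.16  0.07 -0.22]
0.12 P [0.6783 0.0485 0.2621] shift [-0.29  0.07 -0.47]
0.1 P [0.6755 0.0485 0.2617] shift [-0.42  0.08 -0.73]
0.08 P [0.6727 0.0485 0.2613] shift [-0.54  0.08 -0.98]
rot [ 0.02 -0.02 -0.02]
```

Run:
```python
from h import *
snap("scene","s10");flapang("s10");where()
a=load("s10")[0][170:245,290:365,::-1]
cv2.imwrite("pics/c15.png",cv2.convertScaleAbs(cv2.resize(a,None,fx=8,fy=8,interpolation=cv2.INTER_LANCZOS4),alpha=1.6))
snap("top","t4");crop("t4",200,90,320,220,"c16",5)
```

```text
flap 141 0.21 [ 0  0  0 26 65 26 18  6  0]
prong [0.6839 0.0479 0.2623] F [ 1.1  0.2 -3.2] T [0.09 0.68 0.07] w 0.0235 j [-1.19 -0.35  0.65  2.38  0.86  0.65  0.47] 10.6
```

View pics/c15.png

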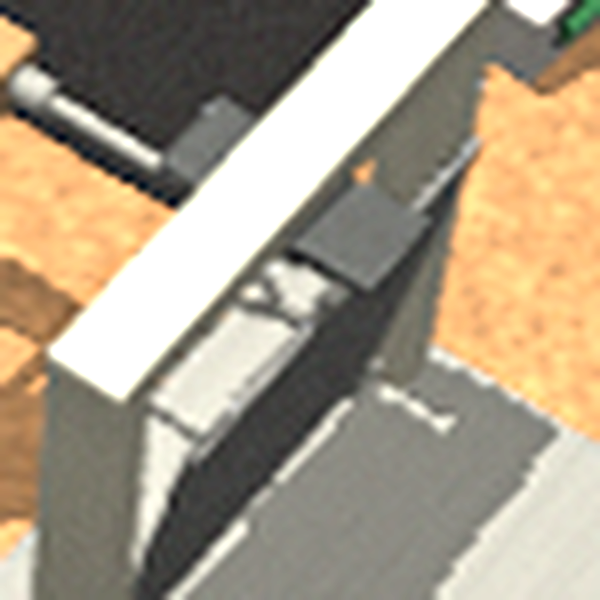

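View pics/c16.png

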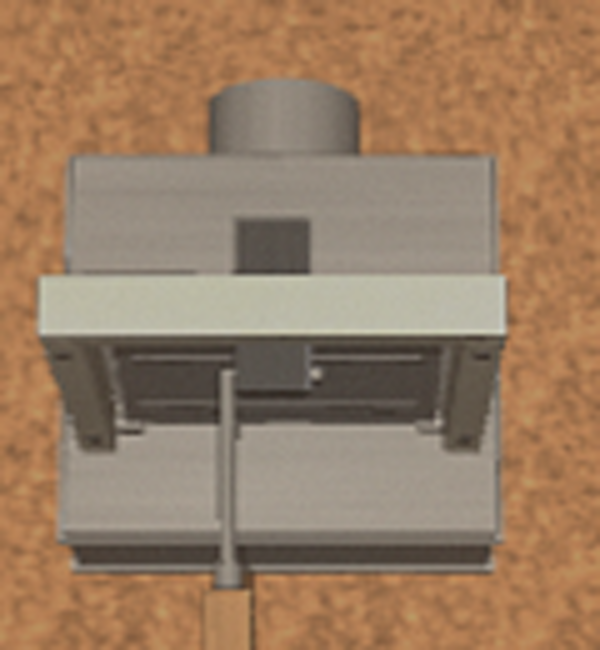

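Request:
{"method": "play_rows", "body": {
  "plan": [
    [[0,0,0],[-0.13,0.05,-0.24],-1],
    [[0,0,0],[-0.13,0.05,-0.24],-1]
  ]
}}

```text
clock: 10.85
position: [0.5006, 0.0676, 0.2701]
tcp_rot: [[0.57, -0.023, 0.821], [0.019, 1.0, 0.014], [-0.821, 0.008, 0.571]]
wrist_force: [1.1, -0.7, -3.0]
gripper_width: 0.0234
```

Request:
{"method": "play_rows", "body": {
  "plan": [
    [[0,0,0],[-0.13,0,-0.25],-1],
    [[0,0,0],[-0.13,0,-0.25],-1]
  ]
}}

```text
clock: 11.05
position: [0.4978, 0.0675, 0.2698]
tcp_rot: [[0.57, -0.023, 0.821], [0.02, 1.0, 0.014], [-0.821, 0.008, 0.571]]
wrist_force: [1.4, -0.2, -2.5]
gripper_width: 0.0232
```

Request:
{"method": "play_rows", "body": {
  "plan": [
    [[0,0,0],[-0.13,0,-0.26],-1],
    [[0,0,0],[-0.13,0,-0.26],-1]
  ]
}}

```text
clock: 11.25
position: [0.4949, 0.0675, 0.2693]
tcp_rot: [[0.57, -0.023, 0.821], [0.02, 1.0, 0.014], [-0.821, 0.008, 0.571]]
wrist_force: [0.9, -1.0, -2.6]
gripper_width: 0.0238
```

Run:
```python
from h import *
where();pull([.1,.09,.08,.06,.04,.02])
```

```text
prong [0.6754 0.0483 0.2612] F [ 0.9 -1.  -2.6] T [-0.07  0.69 -0.03] w 0.0238 j [-1.19 -0.36  0.62  2.39  0.86  0.66  0.45] 11.25
0.1 P [0.6755 0.0485 0.2617] shift [-0.03  0.03  0.03]
0.09 P [0.6741 0.0485 0.2615] shift [-0.09  0.03 -0.1 ]
0.08 P [0.6727 0.0485 0.2613] shift [-0.15  0.04 -0.23]
0.06 P [0.6699 0.0485 0.2608] shift [-0.27  0.04 -0.48]
0.04 P [0.6671 0.0485 0.2602] shift [-0.38  0.05 -0.74]
0.02 P [0.6644 0.0485 0.2596] shift [-0.49  0.06 -1.  ]
rot [ 0.01 -0.03 -0.02]
```

Request:
{"method": "play_rows", "body": {
  "plan": [
    [[0,0,0],[-0.14,0,-0.24],-1],
    [[0,0,0],[-0.14,0,-0.24],-1]
  ]
}}

```text
clock: 11.45
position: [0.4925, 0.0674, 0.2694]
tcp_rot: [[0.571, -0.023, 0.821], [0.02, 1.0, 0.014], [-0.821, 0.008, 0.571]]
wrist_force: [7.7, -0.5, -4.3]
gripper_width: 0.0235
```

Request:
{"method": "play_rows", "body": {
  "plan": [
    [[0,0,0],[-0.12,0,-0.25],-1],
    [[0,0,0],[-0.12,0,-0.25],-1]
  ]
}}

```text
clock: 11.65
position: [0.4896, 0.0674, 0.2689]
tcp_rot: [[0.571, -0.023, 0.821], [0.02, 1.0, 0.014], [-0.821, 0.008, 0.571]]
wrist_force: [4.1, -0.7, -2.8]
gripper_width: 0.0238
```

Run:
```python
from h import *
where();snap("scene","s11");flapang("s11");pull([.06,.05,.04,.02,0,-.02])
a=load("s11")[0][170:245,290:365,::-1]
cv2.imwrite("pics/c17.png",cv2.convertScaleAbs(cv2.resize(a,None,fx=8,fy=8,interpolation=cv2.INTER_LANCZOS4),alpha=1.6))
```

```text
prong [0.6701 0.0481 0.2609] F [ 4.1 -0.7 -2.8] T [-0.06  0.22 -0.07] w 0.0238 j [-1.18 -0.37  0.6   2.4   0.87  0.67  0.44] 11.65
flap 200 0.116 [ 0  0  0 17 84 50 27 14  8]
0.06 P [0.6699 0.0485 0.2608] shift [-0.    0.04 -0.03]
0.05 P [0.6685 0.0485 0.2605] shift [-0.06  0.04 -0.16]
0.04 P [0.6671 0.0485 0.2602] shift [-0.12  0.05 -0.29]
0.02 P [0.6644 0.0485 0.2596] shift [-0.22  0.05 -0.55]
0 P [0.6616 0.0485 0.2589] shift [-0.33  0.06 -0.82]
-0.02 P [0.6589 0.0485 0.2582] shift [-0.42  0.06 -1.08]
rot [ 0.01 -0.   -0.03]
```

View pics/c17.png

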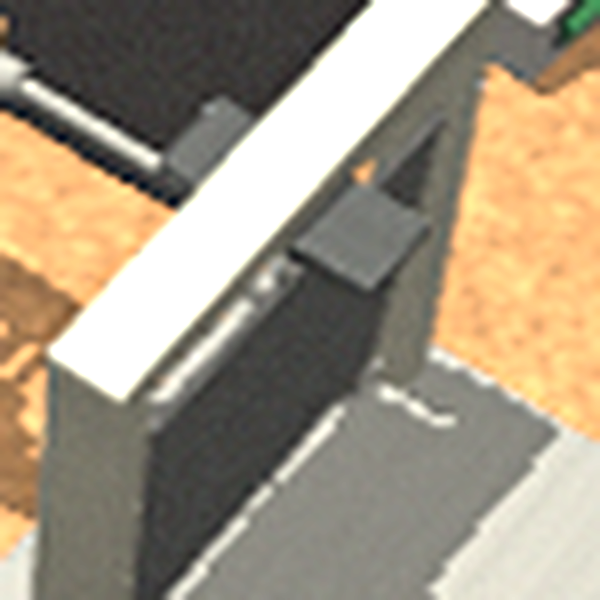

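Request:
{"method": "play_rows", "body": {
  "plan": [
    [[0,0,0],[0,0,0],-1]
  ]
}}

```text
clock: 11.8
position: [0.4897, 0.0675, 0.2689]
tcp_rot: [[0.571, -0.023, 0.821], [0.02, 1.0, 0.014], [-0.821, 0.008, 0.571]]
wrist_force: [2.5, 0.6, -1.9]
gripper_width: 0.0239
```

Request:
{"method": "play_rows", "body": {
  "plan": [
    [[0,0,0],[-0.05,0,-0.1],-1],
    [[0,0,0],[-0.05,0,-0.1],-1]
  ]
}}

```text
clock: 12.0
position: [0.4885, 0.0674, 0.2686]
tcp_rot: [[0.57, -0.023, 0.821], [0.02, 1.0, 0.014], [-0.821, 0.008, 0.571]]
wrist_force: [3.7, -0.3, -2.2]
gripper_width: 0.0235
```

Run:
```python
from h import *
where()
```

```text
prong [0.669  0.0481 0.2605] F [ 3.7 -0.3 -2.2] T [-0.08  0.22 -0.01] w 0.0235 j [-1.18 -0.37  0.6   2.4   0.87  0.67  0.44] 12.0
```

Request:
{"method": "play_rows", "body": {
  "plan": [
    [[0,0,0],[-0.06,0,-0.14],-1],
    [[0,0,0],[-0.06,0,-0.14],-1]
  ]
}}

```text
clock: 12.2
position: [0.4868, 0.0673, 0.2681]
tcp_rot: [[0.57, -0.023, 0.821], [0.02, 1.0, 0.014], [-0.821, 0.008, 0.57]]
wrist_force: [1.3, 0.5, -2.1]
gripper_width: 0.0234
```

Request:
{"method": "play_rows", "body": {
  "plan": [
    [[0,0,0],[-0.06,0,-0.14],-1],
    [[0,0,0],[-0.06,0,-0.14],-1]
  ]
}}

```text
clock: 12.4
position: [0.4852, 0.0672, 0.2677]
tcp_rot: [[0.57, -0.023, 0.821], [0.019, 1.0, 0.014], [-0.821, 0.008, 0.57]]
wrist_force: [0.1, -0.3, -2.8]
gripper_width: 0.0239
```

Run:
```python
from h import *
where();snap("scene","s12");flapang("s12");where();pull([.04,.03,.02,.01,0,-.02])
```

```text
prong [0.6657 0.0479 0.2596] F [ 0.1 -0.3 -2.8] T [-0.04  0.88 -0.05] w 0.0239 j [-1.18 -0.38  0.59  2.41  0.87  0.68  0.44] 12.4
flap 220 0.077 [ 0  0  0 13 84 59 36 19  7]
prong [0.6659 0.048  0.2597] F [-0.6  0.3 -1.7] T [0.03 0.86 0.01] w 0.0236 j [-1.18 -0.38  0.59  2.41  0.87  0.68  0.44] 12.45
0.04 P [0.6671 0.0485 0.2602] shift [0.04 0.05 0.13]
0.03 P [0.6657 0.0485 0.2599] shift [-0.01  0.06 -0.  ]
0.02 P [0.6644 0.0485 0.2596] shift [-0.07  0.06 -0.13]
0.01 P [0.663  0.0485 0.2593] shift [-0.12  0.06 -0.27]
0 P [0.6616 0.0485 0.2589] shift [-0.17  0.07 -0.4 ]
-0.02 P [0.6589 0.0485 0.2582] shift [-0.26  0.07 -0.66]
rot [ 0.01 -0.04 -0.01]
```

Request:
{"method": "play_rows", "body": {
  "plan": [
    [[0,0,0],[-0.05,0,-0.1],-1],
    [[0,0,0],[-0.05,0,-0.1],-1]
  ]
}}

```text
clock: 12.65
position: [0.4846, 0.0672, 0.2679]
tcp_rot: [[0.571, -0.023, 0.821], [0.02, 1.0, 0.014], [-0.821, 0.008, 0.571]]
wrist_force: [1.9, 0.4, -2.7]
gripper_width: 0.0233
```

Request:
{"method": "play_rows", "body": {
  "plan": [
    [[0,0,0],[-0.04,0,-0.1],-1],
    [[0,0,0],[-0.04,0,-0.1],-1]
  ]
}}

```text
clock: 12.85
position: [0.484, 0.0672, 0.2682]
tcp_rot: [[0.571, -0.023, 0.82], [0.02, 1.0, 0.014], [-0.82, 0.008, 0.572]]
wrist_force: [9.4, -0.6, -4.9]
gripper_width: 0.0235
```

Run:
```python
from h import *
where();snap("scene","s13");flapang("s13");where();pull([.02,.01,0,-.02,-.04])
```

```text
prong [0.6645 0.048  0.2603] F [ 9.4 -0.6 -4.9] T [-0.13 -0.47 -0.09] w 0.0235 j [-1.17 -0.38  0.59  2.41  0.87  0.68  0.43] 12.85
flap 204 0.077 [ 0  0  0 11 83 45 41 16  7]
prong [0.6646 0.048  0.2603] F [10.6 -0.7 -4.4] T [-0.09 -0.47 -0.07] w 0.0235 j [-1.17 -0.38  0.59  2.41  0.87  0.68  0.43] 12.9
0.02 P [0.6644 0.0485 0.2596] shift [ 0.04  0.06 -0.05]
0.01 P [0.663  0.0485 0.2593] shift [-0.01  0.06 -0.18]
0 P [0.6616 0.0485 0.2589] shift [-0.06  0.06 -0.31]
-0.02 P [0.6589 0.0485 0.2582] shift [-0.16  0.07 -0.58]
-0.04 P [0.6562 0.0485 0.2574] shift [-0.25  0.07 -0.84]
rot [-0.01  0.05 -0.03]
```

Request:
{"method": "play_rows", "body": {
  "plan": [
    [[0,0,0],[0.15,0,0.2],-1],
    [[0,0,0],[0.35,0,0.5],-1],
    [[0,0,0],[0.35,0,0.5],-1]
  ]
}}

```text
clock: 13.2
position: [0.4898, 0.0674, 0.2676]
tcp_rot: [[0.57, -0.023, 0.821], [0.019, 1.0, 0.014], [-0.821, 0.008, 0.571]]
wrist_force: [0.5, 0.2, -2.6]
gripper_width: 0.0235
```

Run:
```python
from h import *
where();snap("scene","s14");flapang("s14");where()
a=load("s14")[0][170:245,290:365,::-1]
cv2.imwrite("pics/c18.png",cv2.convertScaleAbs(cv2.resize(a,None,fx=8,fy=8,interpolation=cv2.INTER_LANCZOS4),alpha=1.6))
```

```text
prong [0.6703 0.0482 0.2595] F [ 0.5  0.2 -2.6] T [ 0.01  0.86 -0.02] w 0.0235 j [-1.18 -0.37  0.61  2.4   0.87  0.67  0.44] 13.2
flap 208 0.08 [ 0  0  0 17 70 66 33 18  3]
prong [0.6701 0.0481 0.2594] F [-0.   0.1 -1.8] T [-0.01  0.88 -0.02] w 0.0236 j [-1.18 -0.37  0.61  2.4   0.87  0.67  0.44] 13.25
```

View pics/c18.png

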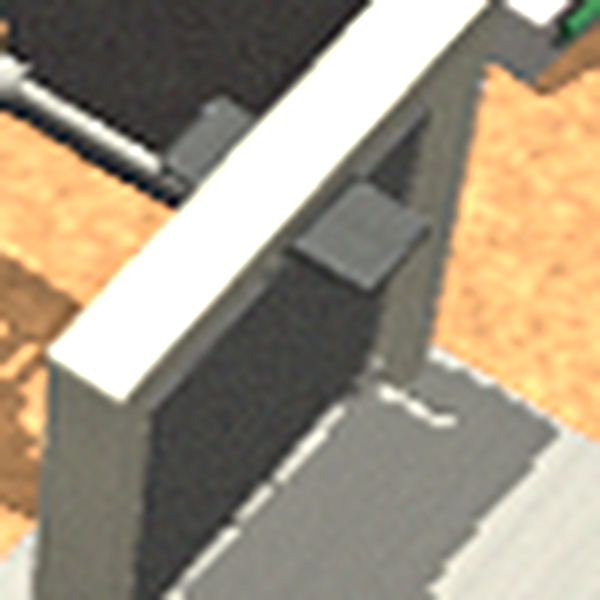

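The flap stays shut with the prong slack, so it is latched. I'll withdraw the prong sideways.

Request:
{"method": "play_rows", "body": {
  "plan": [
    [[0,0,0],[0,0.8,0],-1],
    [[0,0,0],[0,1.6,0],-1],
    [[0,0,0],[0,2.4,0],-1],
    [[0,0,0],[0,2.4,0],-1]
  ]
}}

```text
clock: 13.65
position: [0.489, 0.0928, 0.2678]
tcp_rot: [[0.571, -0.025, 0.821], [0.02, 1.0, 0.016], [-0.821, 0.007, 0.571]]
wrist_force: [0.1, -0.4, -2.7]
gripper_width: 0.0238
```

Request:
{"method": "play_rows", "body": {
  "plan": [
    [[0,0,0],[0,0.8,0],-1],
    [[0,0,0],[0,1.7,0],-1],
    [[0,0,0],[0,1.7,0],-1]
  ]
}}

```text
clock: 13.95
position: [0.4887, 0.1097, 0.268]
tcp_rot: [[0.571, -0.024, 0.821], [0.02, 1.0, 0.016], [-0.821, 0.008, 0.571]]
wrist_force: [-0.0, -1.2, -2.6]
gripper_width: 0.0237
```

Run:
```python
from h import *
where();snap("scene","s15");flapang("s15");snap("top","t5");crop("t5",200,90,320,220,"c19",5)
s=state();M=s["tcp_rot"];print((M.T@np.array([-.03,.0,0])*100).round(2))
```

```text
prong [0.6692 0.0907 0.26  ] F [-0.  -1.2 -2.6] T [ 0.02  0.88 -0.02] w 0.0237 j [-1.21 -0.31  0.55  2.38  0.86  0.67  0.36] 13.95
flap 215 0.077 [ 0  0  0 12 82 56 39 17  7]
[-1.71  0.07 -2.46]
```

View pics/c19.png

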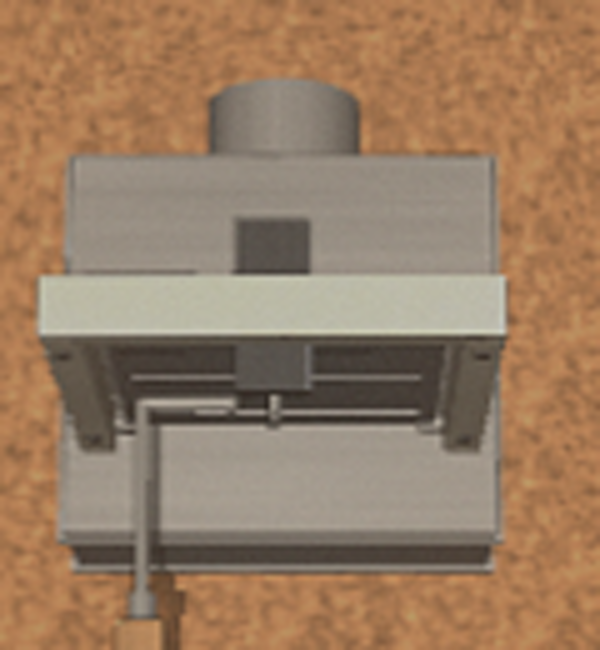

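Request:
{"method": "play_rows", "body": {
  "plan": [
    [[0,0,0],[-0.6,0,-1.0],-1],
    [[0,0,0],[-0.9,4,-1.4],-1],
    [[0,0,0],[-0.9,8,-1.4],-1],
    [[0,0,0],[-0.9,12,-1.4],-1],
    [[0,0,0],[-0.9,12,-1.4],-1]
  ]
}}

```text
clock: 14.55
position: [0.469, 0.2329, 0.2687]
tcp_rot: [[0.571, -0.028, 0.82], [0.022, 1.0, 0.018], [-0.82, 0.008, 0.572]]
wrist_force: [0.8, -0.8, -2.1]
gripper_width: 0.0235
```

Run:
```python
from h import *
where();R0=np.load("R0.npy");go([.46,.3143,.25],R0);go([.46,.3143,.10],R0)
```

```text
prong [0.6496 0.2146 0.2608] F [ 0.8 -0.8 -2.1] T [-0.05  0.85 -0.04] w 0.0235 j [-1.29 -0.14  0.38  2.3   0.82  0.72  0.13] 14.55
rot [ 0.25  0.04 -0.18] shift cm [ 1.2   8.15 -1.66] clock 14.55 F [ 0.8 -0.8 -2.1]
rot [ 0.25  0.04 -0.18] shift cm [ 13.51   8.03 -10.23] clock 14.55 F [ 0.8 -0.8 -2.1]
```

Request:
{"method": "play_rows", "body": {
  "plan": [
    [[0,0,0],[1.2,4,-1.2],-1],
    [[0.2,0,-0.2],[1.2,8.1,-1.7],-1],
    [[0.2,0,-0.2],[5.5,8.1,-4.6],-1],
    [[0.2,0,-0.2],[9.5,8.1,-7.5],-1],
    [[0.2,0,-0.2],[9.5,8.1,-7.5],-1]
  ]
}}

```text
clock: 15.05
position: [0.4582, 0.307, 0.1428]
tcp_rot: [[0.567, -0.018, 0.823], [0.009, 1.0, 0.016], [-0.823, -0.002, 0.567]]
wrist_force: [-0.0, -1.5, -1.3]
gripper_width: 0.0237
```

Run:
```python
from h import *
where();R0=np.load("R0.npy");go([.46,.3143,.06],R0);go([.46,.3143,.028],R0)
snap("top","t6");crop("t6",130,180,230,335,"c20",4)
```

```text
prong [0.6386 0.2868 0.1342] F [-0.  -1.5 -1.3] T [-0.02  0.76 -0.03] w 0.0237 j [-1.34  0.2   0.36  2.34  1.06  0.49 -0.33] 15.05
rot [ 0.11 -0.26  0.61] shift cm [ 6.92  0.74 -4.54] clock 15.05 F [-0.  -1.5 -1.3]
rot [ 0.11 -0.26  0.61] shift cm [ 9.56  0.75 -6.36] clock 15.05 F [-0.  -1.5 -1.3]
```

View pics/c20.png

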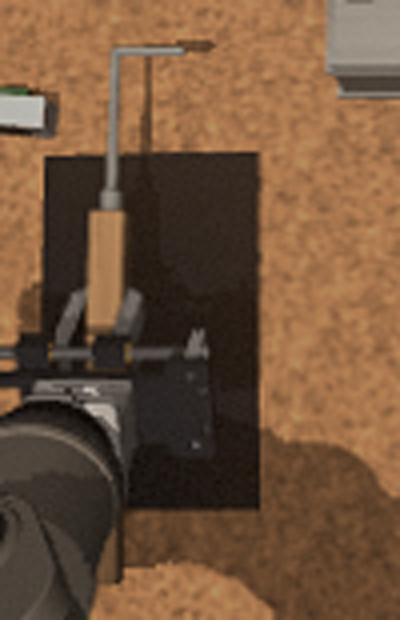

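Request:
{"method": "play_rows", "body": {
  "plan": [
    [[0,0,0.3],[4,0.4,-2.7],-1],
    [[0.1,-0.2,0.6],[7.9,0.5,-5.2],-1],
    [[0.1,-0.2,0.6],[7.9,0.5,-5.2],-1],
    [[0.1,-0.2,0.6],[7.9,0.5,-5.2],-1]
  ]
}}

```text
clock: 15.5
position: [0.4632, 0.3162, 0.0542]
tcp_rot: [[0.575, -0.024, 0.818], [0.027, 1.0, 0.01], [-0.818, 0.016, 0.575]]
wrist_force: [0.4, -0.1, -2.2]
gripper_width: 0.0238
```

Run:
```python
from h import *
where();R0=np.load("R0.npy");go([.46,.312,.0275],R0);go([.46,.312,.026],R0)
p,S=cloud("top","t6")
```

```text
prong [0.6437 0.2971 0.047 ] F [ 0.4 -0.1 -2.2] T [-0.02  0.76 -0.04] w 0.0238 j [-1.36  0.43  0.4   2.38  1.59  0.33 -0.96] 15.5
rot [-0.24  0.31 -0.44] shift cm [ 1.99 -0.45 -1.8 ] clock 15.5 F [ 0.4 -0.1 -2.2]
rot [-0.24  0.31 -0.44] shift cm [ 2.11 -0.45 -1.89] clock 15.5 F [ 0.4 -0.1 -2.2]
```

Request:
{"method": "play_rows", "body": {
  "plan": [
    [[-0.2,0.2,-0.3],[0.7,-0.3,-0.7],-1],
    [[-0.2,0.3,-0.4],[1.3,-0.3,-1.2],-1],
    [[-0.2,0.3,-0.4],[1.6,-0.3,-1.5],-1],
    [[-0.2,0.3,-0.4],[1.6,-0.3,-1.5],-1]
  ]
}}

```text
clock: 15.9
position: [0.4609, 0.3141, 0.035]
tcp_rot: [[0.572, -0.022, 0.82], [0.022, 1.0, 0.011], [-0.82, 0.011, 0.573]]
wrist_force: [0.2, 0.3, -2.6]
gripper_width: 0.0237
```

Run:
```python
from h import *
where();s=state();R0=np.load("R0.npy");p=s["position"];print(p);go([p[0],p[1],.028],R0);go([p[0],p[1],.026],R0)
```

```text
prong [0.6414 0.2947 0.0272] F [ 0.2  0.3 -2.6] T [ 0.01  0.89 -0.03] w 0.0237 j [-1.33  0.48  0.36  2.38  1.7   0.34 -1.09] 15.9
[0.46093757 0.31411335 0.03498105]
rot [-0.15  0.11 -0.15] shift cm [ 0.57 -0.01 -0.4 ] clock 15.9 F [ 0.2  0.3 -2.6]
rot [-0.15  0.11 -0.15] shift cm [ 0.74 -0.01 -0.51] clock 15.9 F [ 0.2  0.3 -2.6]
```

Next I'll lower it slowly until it touches.

Request:
{"method": "play_rows", "body": {
  "plan": [
    [[-0.15,0.1,-0.15],[0.25,0,-0.2],-1],
    [[-0.15,0.1,-0.15],[0.5,0,-0.35],-1],
    [[-0.15,0.1,-0.15],[0.5,0,-0.35],-1]
  ]
}}

```text
clock: 16.2
position: [0.4595, 0.3131, 0.0262]
tcp_rot: [[0.568, -0.022, 0.823], [0.018, 1.0, 0.015], [-0.823, 0.006, 0.569]]
wrist_force: [0.1, -0.3, -2.2]
gripper_width: 0.0233
```

Request:
{"method": "play_rows", "body": {
  "plan": [
    [[0,0,0],[0.09,0,-0.06],-1],
    [[0,0,0],[0.17,0,-0.12],-1],
    [[0,0,0],[0.17,0,-0.12],-1]
  ]
}}

```text
clock: 16.5
position: [0.46, 0.3132, 0.0254]
tcp_rot: [[0.571, -0.022, 0.821], [0.018, 1.0, 0.015], [-0.821, 0.007, 0.571]]
wrist_force: [-23.2, -5.0, 49.0]
gripper_width: 0.0236
```

Run:
```python
from h import *
where();print(state()["position"])
```

```text
prong [0.6405 0.2938 0.0174] F [-23.2  -5.   49. ] T [-1.2  -1.29 -0.63] w 0.0236 j [-1.32  0.5   0.35  2.38  1.74  0.35 -1.14] 16.5
[0.45997647 0.31320317 0.02542873]
```

Request:
{"method": "play_rows", "body": {
  "plan": [
    [[0,0,0],[-0.1,0,0.07],-1],
    [[0,0,0],[-0.1,0,0.07],-1]
  ]
}}

```text
clock: 16.7
position: [0.4595, 0.313, 0.0255]
tcp_rot: [[0.569, -0.022, 0.822], [0.017, 1.0, 0.015], [-0.822, 0.006, 0.569]]
wrist_force: [-11.2, -0.3, 20.8]
gripper_width: 0.0235
```

Run:
```python
from h import *
where();print(state()["position"])
```

```text
prong [0.6399 0.2937 0.0171] F [-11.2  -0.3  20.8] T [-0.46 -0.03 -0.24] w 0.0235 j [-1.32  0.5   0.35  2.38  1.73  0.34 -1.13] 16.7
[0.45946607 0.31304953 0.02551962]
```

Request:
{"method": "play_rows", "body": {
  "plan": [
    [[0,0,0],[-0.05,0,0.04],-1],
    [[0,0,0],[-0.05,0,0.04],-1]
  ]
}}

```text
clock: 16.9
position: [0.4593, 0.3129, 0.0256]
tcp_rot: [[0.568, -0.022, 0.823], [0.017, 1.0, 0.015], [-0.823, 0.005, 0.568]]
wrist_force: [-2.4, 0.8, 1.3]
gripper_width: 0.0236
```

Run:
```python
from h import *
where();print(state()["position"])
```

```text
prong [0.6398 0.2935 0.017 ] F [-2.4  0.8  1.3] T [0.04 0.59 0.03] w 0.0236 j [-1.32  0.5   0.35  2.38  1.73  0.34 -1.12] 16.9
[0.45930801 0.31286335 0.02557879]
```

Contact is light now. I'll release by opening slowly.

Request:
{"method": "play_rows", "body": {
  "plan": [
    [[0,0,0],[0,0,0],-0.4],
    [[0,0,0],[0,0,0],-0.3],
    [[0,0,0],[0,0,0],0],
    [[0,0,0],[0,0,0],0.2],
    [[0,0,0],[0,0,0],0.2]
  ]
}}

```text
clock: 17.4
position: [0.4593, 0.3127, 0.0255]
tcp_rot: [[0.568, -0.022, 0.823], [0.017, 1.0, 0.015], [-0.823, 0.005, 0.568]]
wrist_force: [-0.2, -0.4, -0.5]
gripper_width: 0.0532
```

Request:
{"method": "play_rows", "body": {
  "plan": [
    [[0,0,0],[0,0,0],0.5],
    [[0,0,0],[0,0,0],0.5],
    [[0,0,0],[0,0,0],0.5],
    [[0,0,0],[0,0,0],0.5]
  ]
}}

```text
clock: 17.8
position: [0.4592, 0.3128, 0.0255]
tcp_rot: [[0.568, -0.022, 0.823], [0.017, 1.0, 0.015], [-0.823, 0.005, 0.568]]
wrist_force: [0.8, -0.1, -0.2]
gripper_width: 0.0709
```

Run:
```python
from h import *
where();s=state();print(s["tcp_rot"].T@np.array([-.02,0,.05])*100, s["tcp_rot"].T@np.array([-.02,0,.15])*100)
```

```text
prong [0.6397 0.2933 0.0169] F [ 0.8 -0.1 -0.2] T [-0.01  0.55  0.01] w 0.0709 j [-1.32  0.5   0.35  2.38  1.73  0.34 -1.12] 17.8
[-5.25074077  0.07064446  1.19362083] [-13.48150903   0.12346358   6.87267569]
```

Request:
{"method": "play_rows", "body": {
  "plan": [
    [[0,0,0],[-1.5,0,0.5],0.5],
    [[0,0,0],[-4,0,1.5],0.5],
    [[0,0,0],[-8,0,4],0.5],
    [[0,0,0],[-12,0,7],0.5],
    [[0,0,0],[-12,0,7],0.5]
  ]
}}

```text
clock: 18.3
position: [0.4483, 0.312, 0.1657]
tcp_rot: [[0.567, -0.023, 0.824], [0.018, 1.0, 0.015], [-0.824, 0.006, 0.567]]
wrist_force: [1.2, 1.3, -0.0]
gripper_width: 0.0706
```

Run:
```python
from h import *
where();snap("scene","s16");flapang("s16");snap("top","t7");snap("wrist","w7");crop("t7",60,90,320,335,"c21",3);print(state()["position"])
```

```text
prong [0.6288 0.2927 0.1569] F [ 1.2  1.3 -0. ] T [-0.04  0.54 -0.04] w 0.0706 j [-1.44  0.14  0.43  2.33  0.97  0.53 -0.25] 18.3
flap 211 0.077 [ 0  0  0 10 81 65 28 22  3]
[0.4490582  0.31255744 0.16562883]
```

View pics/c21.png

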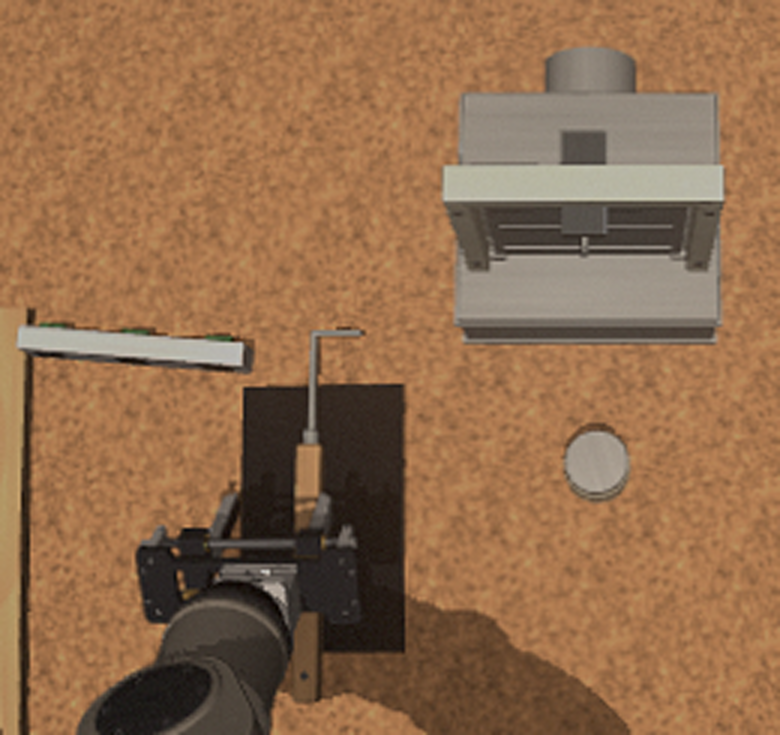

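View pics/w7.png

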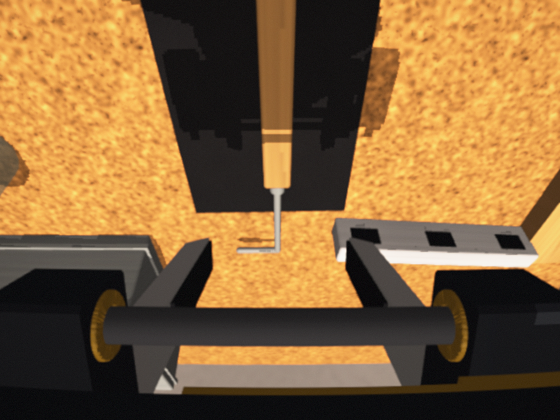

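View pics/s16.png

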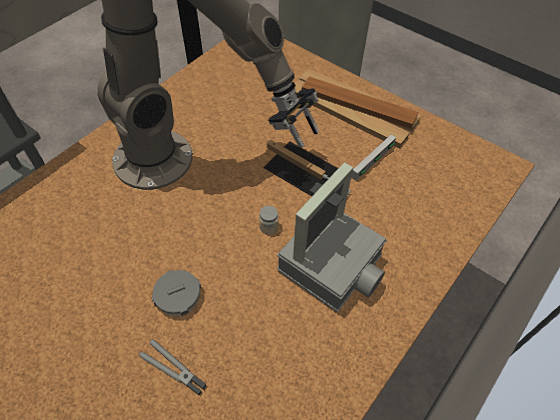

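The flap is still shut, the pole lies flat on the pad, and the other objects haven't moved. I'll hand in the job.

Run:
```python
from cell import *
print(close_job())
```

```text
the job is handed in; nothing more can be done
None
```

The flap is shut on its catch, the pole is back flat on the pad, and I handed the job in at about 18 s of the 72 s allowed.

- **Closing:** I hooked the prong into the ring and pulled in small steps. The pull read 0–1.4 N for most of the travel, which is below the 2–4 N given. It then rose to about 7.7 N, dropped to zero, and met a firm stop. The highest reading at the ring was about 10.6 N, against its 16 N limit. Readings came only between steps, so I may have missed the exact peak.
- **Holding shut:** With the prong slack in the ring, after withdrawing it, and again before hand-in, the flap stayed at about 0.08 rad. That figure is from the scene camera; the pole's own position suggested about 0.03 rad.
- **Setting down:** I lowered the pole slightly too far, and the wrist read about 49 N upward and 23 N sideways for a moment. I think that pressed through the gripped pole, because the fingertips should have been about 2 mm clear of the pad. I did not check that directly, and if the gripper itself was pressing, it is over the 40 N limit. I eased off to about 1 N before opening the gripper.
- **Final pictures:** The pole lies flat about 14 mm further forward than where it started, with the end of the handle overhanging the pad as before. By eye, the level, jar, organizer and pliers look unmoved. The gripper is clear of everything.

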